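# Complete the spacer kit and hold the scanner over its order card

## Robot

A 7-joint arm with a two-finger parallel gripper is mounted at the origin on the work surface. World frame = base frame: x ahead of the robot, y to its left, z up, the work surface at z = 0. Lengths are in m, angles in rad, forces in N, time in s.
With the tool pointing down it reaches from about 0.4 to 0.85 m from the base axis. Payload 10.4 kg.
Tool frame: the origin (TCP) lies at the very end of the fingers, on their centre line; the grasp point (between the pads) lies 19 mm behind it; z points along the fingers, y is the direction in which the jaws open and shut (so a half turn about z gives the same grasp; the last joint's range is limited). The gripper opens to 87 mm and grips with 3 to 60 N. Pads are 19 mm wide; open, the fingers measure 117 mm over their backs; the gripper's body (75 mm by 190 mm) begins 51 mm behind the grasp point.
Start: joints at [-0.023, 0.332, -0.065, 1.46, 0.022, 1.35, -0.088], TCP at [0.625, 0, 0.201] pointing down, gripper open.
Joint ranges: [-2.6, 2.6], [-0.5, 2.12], [-1.47, 1.34], [0.16, 2.42], [-1.27, 4.41], [0.06, 2.06], [-2.6, 2.6]. Speed limits (rad/s): [2.22, 2.22, 2.79, 2.79, 3.14, 3.14, 3.14].

## Interface

Orientations are given as a unit quaternion [x, y, z, w].
In Python, from bench import read_state, camera, close_job gives the robot as it stands.
- The arm moves only by the shell command python3 -m inch 'ROWS' [OPENING] [FORCE]. ROWS is JSON, a list of rows, each a list of 6 numbers: the shift along the tool's x, y, z as a fraction of full scale, then the turn, a rotation vector about the tool's x, y, z as a fraction of full scale. In form: [[tx, ty, tz, ax, ay, az], ...]. A call has 1 to 5 rows; each row shifts and turns the commanded pose from where the row before left it, along the tool's axes as they then stand; what a row does not reach is not made up. Full scale, the value 1, is 0.04 m for a shift and 120 degrees for a turn. A row lasts 1/8 s, in which the tool goes at most 62.5 mm and 10.7 degrees, less where a joint would pass 70% of its speed; a pose out of reach is approached as far as the arm can. A call with a number of a shift or a turn outside -1 to 1 is refused whole. A call with a gripper value outside its range is refused whole. OPENING is the opening, from -1 (shut) to 1 (fully open), so that 0 is half open, set as the call begins (- or left out, the last holds). The fingers move at their own pace and stop on an object; FORCE is the grip in N (left out, the last holds). Time passes only in rows, so rows that do not move let the fingers close. It gives the time, the measured TCP pose, the force and the opening at its end, in the units of the state.
- read_state(): the state, without advancing time (a new reading comes with each control period).
- camera(name): name is "scene" or "side" or "wrist"; returns a dict with "img" (480x640x3 uint8, red, green, blue), "depth" (480x640 float32, m along the optical axis (not along the pixel's ray), 0 where there is no reading), "fx", "fy", "cx", "cy" (pixels), "position" and "orientation" of the camera in the world; the wrist camera has in their place "tool_from_camera" (4x4, takes a point from camera to tool coordinates, whose origin is the TCP and whose axes are the flange's). Camera axes: x right, y down, z forward; pixel columns grow to the right and rows downward; lengths in m; the calibration is good to about 2 mm. A picture is of the moment at which its call begins: read the wrist's pose just before it.
- close_job(): hands the job in, once; it reports no verdict.
The state is a dict: "time": time; "joint_positions": joint angles; "joint_vel": joint speeds; "joint_torque": joint torques, N m; "ee_pos": TCP position; "eef_rot": TCP orientation; "ft_force": force on the tool from outside, world axes, zero at the start; "torque": the same for the moment, N m; "width": finger opening in m.
Only numpy, scipy, OpenCV 4.12 (cv2) and the standard library are available. Lean on these libraries where they do the work, as an engineer would, in place of code of your own. Each camera call takes 0.05 s, during which the arm holds its last target.

## Task

Finish this kit and get ready to read it in: stand the loose short spacer and the loose long spacer in the free holes of the rows of their own length, fully down, and let go of them. Then draw the hand scanner out of its leaning holder, turn it level with its window facing down, and finish while holding it still like that, with the window about 12 cm above the bench, over the middle of the order card. Leave everything else on the bench where it is.

Things in the scene. Friction and masses are not known exactly. Their poses are not given: they have to be found in the camera images.
- short_loose_mid (a point): the loose short spacer: a plain aluminium rod, 22 mm diameter, 65 mm long, 67 g, standing on end on the bench. Origin at its centre, half-way up (32.5 mm above its foot); z along its length. The short and long spacers look alike but for length.
- short_hole (a point): mouth centre of the short row's free hole: 29 wide, 3 bevel, blind, 24 deep (seated short spacer: centre 8.5 above), in the top of a fixed plywood block 50 (x) x 165 (y) x 32 high. y runs along the row to its free end, z up. The other holes, 55 and 110 along -y, hold short spacers standing 41 proud. The two blocks differ only in the spacers standing in them. All mm.
- long_loose_mid (a point): the loose long spacer: a plain aluminium rod, 22 mm diameter, 95 mm long, 98 g, standing on end on the bench. Origin at its centre, half-way up (47.5 mm above its foot); z along its length. The short and long spacers look alike but for length.
- long_hole (a point): mouth centre of the long row's free hole: 29 wide, 3 bevel, blind, 24 deep (seated long spacer: centre 23.5 above), in the top of a fixed plywood block 50 (x) x 165 (y) x 32 high. y runs along the row to its free end, z up. The other holes, 55 and 110 along -y, hold long spacers standing 71 proud. The two blocks differ only in the spacers standing in them. All mm.
- card_mid (a point): the order card: a flat fixed card in a grey frame, 85 (x) x 120 (y) x 5 mm thick, with a striped label. Origin at the centre of its upper face, 5 mm above the bench; z up.
- scanner_mid (a point): hand scanner: black bar 150 (x) x 34 (y) x 24 (z) mm, about 140 g. Origin at its centre; x to the nose, z to the top face with the button. It leans nose down in the holder, x 55 degrees below level; its upper 105 mm are out of the pocket: pinch it across the 34 mm width, about 45 mm behind the centre (-x).
- window (a point): the scanner's reading window: an amber pane on the underside near the nose, 58 mm ahead of the scanner's centre and 12 mm below it.
- holder: fixed leaning scanner holder: grey pocket 45 deep, 39 wide, 26.5 high inside, on a dark base 120 x 80; the scanner's nose rests on its bottom, an 18 wide tongue supports the underside to 5 behind the scanner's centre. Draw the scanner out along its length, over 50. Origin on the bench, 85 below the scanner's centre; x: the way the nose points. All mm.
- short_kept0_mid (a point): bystander: short spacer already standing in its row (same size as the loose one); origin at its centre.
- short_kept1_mid (a point): bystander: short spacer already standing in its row (same size as the loose one); origin at its centre.
- long_kept0_mid (a point): bystander: long spacer already standing in its row (same size as the loose one); origin at its centre.
- long_kept1_mid (a point): bystander: long spacer already standing in its row (same size as the loose one); origin at its centre.
- collar: bystander: white plastic ring lying flat, 56 outside, 30 high (mm). Origin at the centre of its underside.
- tape: bystander: roll of brown tape lying flat, 84 outside, 48 high (mm). Origin at the centre of its underside.
- brush: bystander: small white-handled hand brush lying flat, about 200 long (mm). Origin at the centre of its underside.
- carton: bystander: small cardboard box 60 x 80 x 40 high (mm). Origin at the centre of its underside.
- glue: bystander: small white bottle, 44 diameter, 85 high (mm). Origin at the centre of its underside.
- folder: bystander: flat wooden creasing stick 140 x 22 x 6 (mm). Origin at the centre of its underside.
There are look-alikes about, which are no part of the job. Of the things that look like the part that bears scanner_mid, the largest one is meant.

How it is judged:
On the way, in this order (a step that is already met when the one before it is completed fails the run):
1. both loose spacers stand fully down in the free hole of the row of their length, released (horizontal distance between short_loose_mid and short_hole below 0.012 m and z of short_loose_mid in the frame of short_hole below 0.0145 m and angle between the z axis of short_loose_mid and the z axis of short_hole, either way round below 0.3 rad and contact force between each of short_loose, long_loose and the fingers below 0.2 N and linear speed of each of short_loose, long_loose below 0.05 m/s and horizontal distance between long_loose_mid and long_hole below 0.012 m and z of long_loose_mid in the frame of long_hole below 0.0295 m and angle between the z axis of long_loose_mid and the z axis of long_hole, either way round below 0.3 rad), for 0.2 s.
2. the scanner has left its holder and is raised (distance between scanner_mid and holder above 0.13 m and height (world z) of window above 0.06 m and contact force between scanner and the fingers above 1 N), for 0.1 s.
3. the scanner is held level over the order card, window down (horizontal distance between window and card_mid below 0.04 m and height (world z) of window between 0.08 and 0.18 m and angle between scanner_mid's own z axis and vertical below 0.26 rad and contact force between scanner and the fingers above 1 N and contact force between scanner and holder below 0.1 N and contact force between scanner and tape below 0.1 N and linear speed of scanner below 0.05 m/s), for 0.2 s.
At the end, for the whole second after the job is handed in: Both spacers stand released in their rows' free holes (12 mm off-axis, 6 mm from fully down, 17 degrees at most); the fingers alone hold the scanner still, level within 15 degrees, window down, 80 to 180 mm above the bench and within 40 mm of the card's centre seen from above (all of step 1 and all of step 3); the arm keeps its last pose, push and grip.
It fails at once if a spacer already in its row is pushed, pulled or knocked out (moved over 25 mm) (distance of any of short_kept0_mid, short_kept1_mid, long_kept0_mid, long_kept1_mid from where it was at the start of the episode above 0.025 m).
It fails at once if another thing on the bench is displaced by over 40 mm (distance of any of collar, tape, brush, carton, glue, folder from where it was at the start of the episode above 0.04 m).
It also fails if it takes over 69 s, if anything falls off the work surface, if the arm or the gripper's body presses on something with over 40 N, if the wrist force passes 120 N, or if a joint passes its speed limit or range.

## Working session

There is one attempt and no reset: what is moved stays moved. The work goes in short steps, Python scripts to look and compute and a shell command to move; the robot and the scene stay as the last step left them, time stands still between calls to the robot, and variables do not carry over. Pictures are saved under pics/ and viewed, and the job is handed in when it is done.

```bash
ls; mkdir -p pics
python3 - <<'E'
from bench import read_state, camera
import cv2
print(read_state())
for n in ["scene","side","wrist"]:
    c=camera(n)
    cv2.imwrite(f"pics/{n}0.png",c["img"][:,:,::-1])
    print(n,{k:v for k,v in c.items() if k not in("img","depth")})
E
```

```text
pics
{'time': 0.0, 'joint_positions': array([-0.02259111,  0.332848  , -0.06473679,  1.46094323,  0.02161311,
        1.34987778, -0.08849541]), 'joint_vel': array([-0.00091698, -0.00188158,  0.00039415,  0.00337967, -0.00071272,
        0.00045727,  0.00055653]), 'joint_torque': array([-1.20520472e-04, -6.23245955e+01,  2.44190963e-02, -3.89891267e+01,
       -6.13984605e-02,  3.97891912e-02,  1.87085252e-04]), 'ee_pos': array([6.24589453e-01, 5.30207449e-06, 2.00368045e-01]), 'eef_rot': array([ 7.07087384e-01,  7.07125842e-01, -5.10253597e-04, -4.64512208e-04]), 'ft_force': array([-0.34291769, -0.13882841,  0.20544883]), 'torque': array([ 0.0105545 ,  0.01641721, -0.0269971 ]), 'width': 0.086923546648941}
scene {'fx': 551.4087012995262, 'fy': 551.4087012995262, 'cx': 321.2619546600673, 'cy': 249.6151546366127, 'position': array([1.18498927, 0.27582605, 1.10949485]), 'orientation': array([ 0.56850868,  0.76784683, -0.23287955, -0.18159364])}
side {'fx': 441.42185971094733, 'fy': 441.42185971094733, 'cx': 328.38841191859945, 'cy': 241.298208892475, 'position': array([ 0.18606431, -0.63608166,  0.72399921]), 'orientation': array([ 0.88153745, -0.20401287,  0.08754137, -0.41666172])}
wrist {'fx': 335.09082287908603, 'fy': 335.09082287908603, 'cx': 319.495688406338, 'cy': 236.98871532895689, 'tool_from_camera': array([[-1.23859449e-05, -9.58986974e-01, -2.83450145e-01,
         7.89847259e-02],
       [ 9.99999854e-01, -1.64887358e-04,  5.14160561e-04,
         1.36396382e-03],
       [-5.39810626e-04, -2.83450097e-01,  9.58986836e-01,
        -1.82284881e-01],
       [ 0.00000000e+00,  0.00000000e+00,  0.00000000e+00,
         1.00000000e+00]])}
```

View pics/scene0.png

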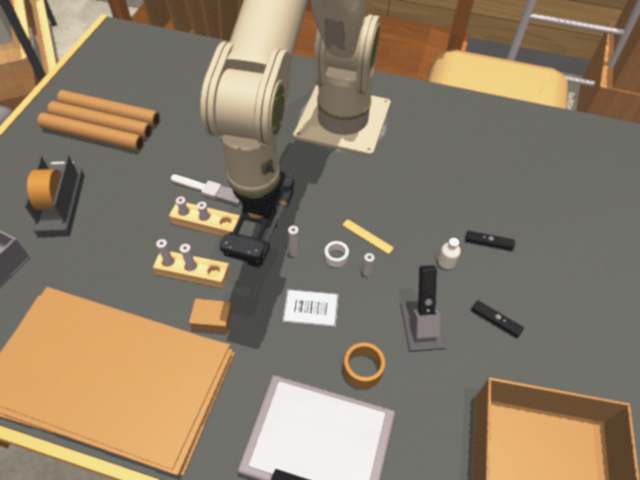

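View pics/side0.png

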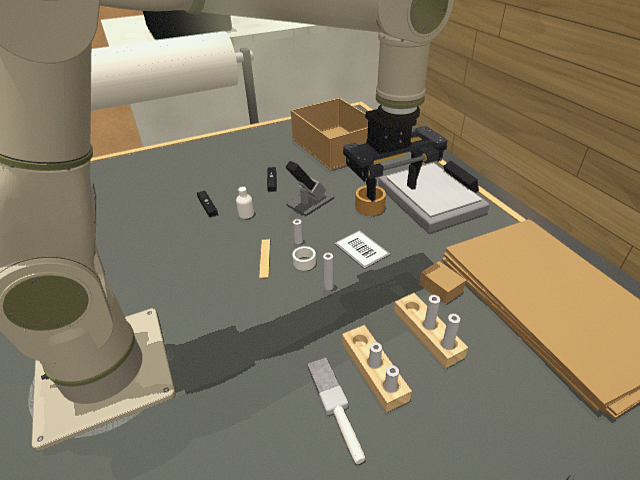

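View pics/wrist0.png

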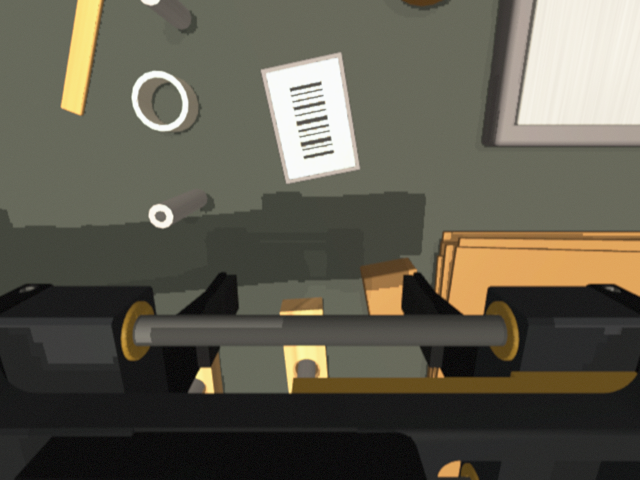

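The scene view shows the short row at (204,217) and the long row at (190,267). The loose long spacer is at (294,241), the loose short one at (368,264), the card at (311,307) and the scanner at (428,290). The side view agrees: the nearer row, at (375,365), holds the shorter spacers.

```bash
cat > h.py <<'E'
import numpy as np, cv2
from scipy.spatial.transform import Rotation as R
from bench import read_state, camera
def cam(name):
    s=read_state(); c=camera(name)
    if name=="wrist":
        T=np.eye(4);T[:3,:3]=R.from_quat(s["eef_rot"]).as_matrix();T[:3,3]=s["ee_pos"]
        T=T@c["tool_from_camera"]
    else:
        T=np.eye(4);T[:3,:3]=R.from_quat(c["orientation"]).as_matrix();T[:3,3]=c["position"]
    c["T"]=T
    return c
def dirs(c,uv):
    uv=np.atleast_2d(np.asarray(uv,float))
    d=np.c_[(uv[:,0]-c["cx"])/c["fx"],(uv[:,1]-c["cy"])/c["fy"],np.ones(len(uv))]
    return d@c["T"][:3,:3].T
def onplane(c,uv,z):
    d=dirs(c,uv);o=c["T"][:3,3]
    return o+d*((z-o[2])/d[:,2])[:,None]
def cloud(c):
    v,u=np.mgrid[0:480,0:640]
    d=dirs(c,np.c_[u.ravel(),v.ravel()])
    P=c["T"][:3,3]+d*c["depth"].ravel()[:,None]
    P[c["depth"].ravel()<=0]=np.nan
    return P.reshape(480,640,3)
def proj(c,P):
    P=np.atleast_2d(P);q=(P-c["T"][:3,3])@c["T"][:3,:3]
    return np.c_[c["fx"]*q[:,0]/q[:,2]+c["cx"],c["fy"]*q[:,1]/q[:,2]+c["cy"]]
def two(c1,uv1,c2,uv2):
    a=dirs(c1,uv1)[0];b=dirs(c2,uv2)[0];a/=np.linalg.norm(a);b/=np.linalg.norm(b)
    o1,o2=c1["T"][:3,3],c2["T"][:3,3]
    s=np.linalg.lstsq(np.c_[a,-b],o2-o1,rcond=None)[0]
    p,q=o1+s[0]*a,o2+s[1]*b
    return (p+q)/2,np.linalg.norm(p-q)
E
python3 - <<'E'
from h import *
import pickle
cs={n:cam(n) for n in("scene","side","wrist")}
pickle.dump(cs,open("c0.pkl","wb"))
def crop(n,u0,v0,w,h,s,out):
    cv2.imwrite(out,cv2.resize(cs[n]["img"][v0:v0+h,u0:u0+w,::-1],None,fx=s,fy=s,interpolation=cv2.INTER_CUBIC))
crop("scene",150,170,160,120,5,"pics/s_a.png")
crop("scene",270,200,260,160,3,"pics/s_b.png")
crop("side",220,150,200,150,4,"pics/d_b.png")
crop("side",330,270,160,150,4,"pics/d_a.png")
P=cloud(cs["scene"])
for n,uv in dict(bench=(250,350),long=(293,230),short=(369,257),card=(311,307),ls=(428,270)).items(): print(n,P[uv[1],uv[0]].round(3))
P=cloud(cs["side"])
for n,uv in dict(bench=(200,250),long=(328,257),short=(297,221),card=(361,248)).items(): print(n,P[uv[1],uv[0]].round(3))
E
```

```text
bench [0.752 0.001 0.   ]
long [0.487 0.014 0.099]
short [0.485 0.194 0.066]
card [0.615 0.096 0.004]
ls [0.538 0.325 0.152]
bench [ 0.249  0.276 -0.002]
long [0.484 0.009 0.092]
short [0.488 0.199 0.06 ]
card [0.614 0.092 0.004]
```

View pics/s_a.png

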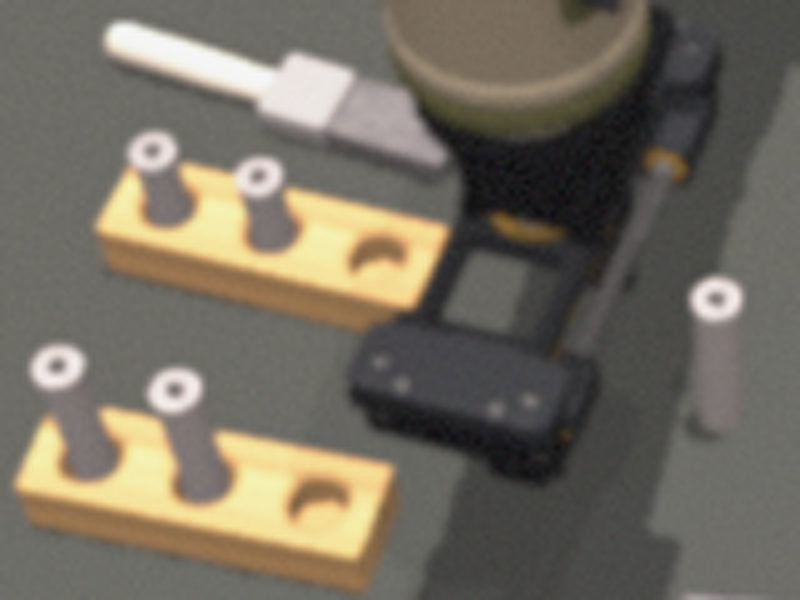

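View pics/s_b.png

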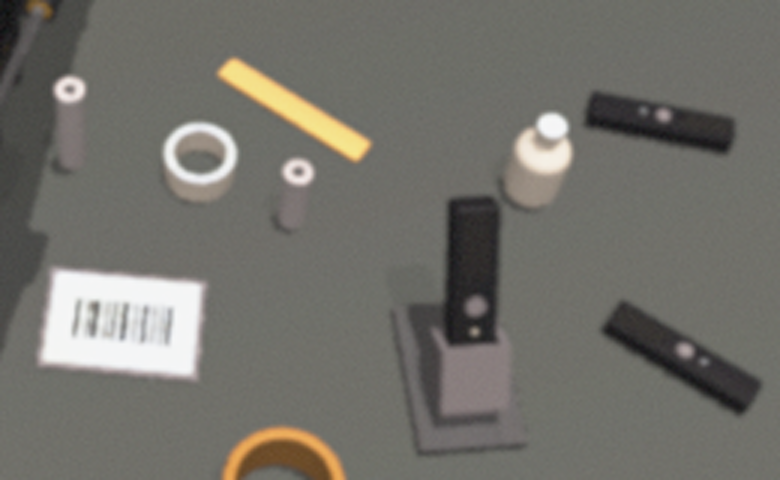

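View pics/d_b.png

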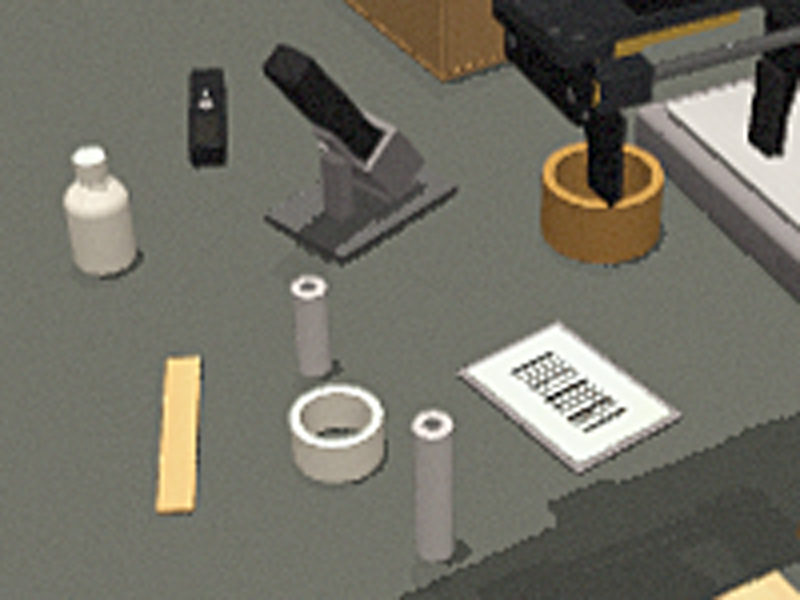

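View pics/d_a.png

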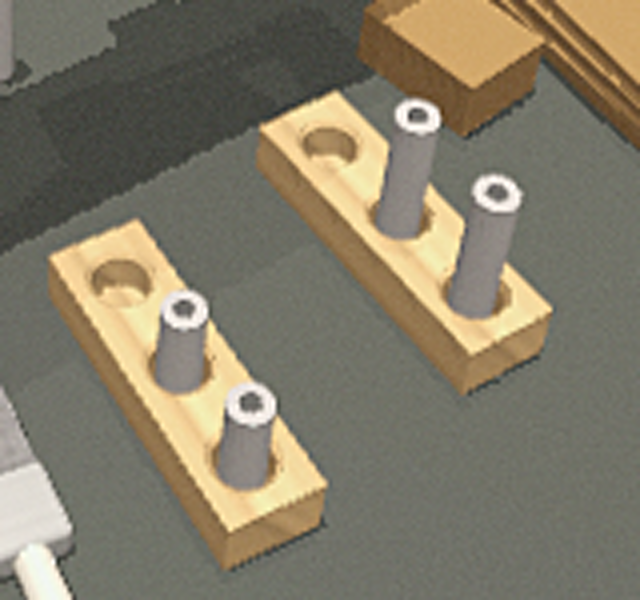

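The crops give the spacer tops, the hole mouths, the card's corners and the scanner's tail end clearly in both views. Next I triangulate them.

Run:
```python
from h import *
import pickle
cs=pickle.load(open("c0.pkl","rb"))
S,D=cs["scene"],cs["side"]
def f(x,y,s,u0,v0): return ((x+.5)/s-.5+u0,(y+.5)/s-.5+v0)
A=lambda x,y:f(x,y,5,150,170)
B=lambda x,y:f(x,y,3,270,200)
DB=lambda x,y:f(x,y,4,220,150)
DA=lambda x,y:f(x,y,4,330,270)
pts=dict(long=(A(716,298),DB(433,425)),short=(B(298,172),DB(309,288)),
 shole=(A(380,251),DA(122,281)),lhole=(A(320,502),DA(329,146)),
 sk0=(A(259,177),DA(184,309)),sk1=(A(153,152),DA(250,403)),
 lk0=(A(175,390),DA(417,117)),lk1=(A(58,367),DA(496,194)),
 card=(B(121,323),DB(570,397)),
 glue_top=(B(552,127),DB(90,157)))
for k,(a,b) in pts.items():
    p,e=two(S,a,D,b); print(k,p.round(4),"gap",e.round(4))
# card corners in scene
for n,c,l in(("scene",S,[B(52,268),B(206,282),B(196,380),B(38,366)]),("side",D,[DB(558,322),DB(681,414),DB(583,471),DB(459,374)])):
    Q=onplane(c,l,0.005); print(n,Q.round(3).tolist(),Q.mean(0).round(4))
# tops by mask on depth
for n in("scene","side"):
    P=cloud(cs[n])
    for k,(x,y) in dict(long=(.486,.011),short=(.486,.197)).items():
        r=np.hypot(P[...,0]-x,P[...,1]-y)<.02
        z=P[r][:,2]; print(n,k,"zmax pct",np.nanpercentile(z,[90,95,98]).round(4))
# scanner
m=lambda n:None
for n in("scene","side"):
    P=cloud(cs[n]);img=cs[n]["img"].astype(int)
    r=(img.max(-1)<60)&(np.abs(P[...,0]-.54)<.15)&(np.abs(P[...,1]-.32)<.15)&(P[...,2]>.04)&(P[...,2]<.2)
    Q=P[r];print(n,len(Q),np.nanmin(Q,0).round(3),np.nanmax(Q,0).round(3))
    i=Q[:,2].argsort();print(Q[i[-30:]].mean(0).round(3),Q[i[:30]].mean(0).round(3))
```

```text
long [0.4832 0.011  0.0949] gap 0.0025
short [0.4847 0.1935 0.0637] gap 0.0023
shole [ 0.4622 -0.1724  0.0317] gap 0.005
lhole [ 0.6028 -0.1435  0.0293] gap 0.0021
sk0 [ 0.4641 -0.2268  0.0726] gap 0.0019
sk1 [ 0.4648 -0.2817  0.0726] gap 0.0013
lk0 [ 0.6067 -0.1988  0.1024] gap 0.0012
lk1 [ 0.6105 -0.2535  0.1022] gap 0.0011
card [0.616  0.0931 0.0009] gap 0.0032
glue_top [0.4005 0.3701 0.0832] gap 0.0026
scene [[0.587, 0.03, 0.005], [0.564, 0.146, 0.005], [0.646, 0.162, 0.005], [0.669, 0.047, 0.005]] [0.6164 0.0962 0.005 ]
side [[0.644, 0.157, 0.005], [0.668, 0.043, 0.005], [0.588, 0.025, 0.005], [0.562, 0.139, 0.005]] [0.6156 0.0909 0.005 ]
scene long zmax pct [0.6503 0.6519 0.653 ]
scene short zmax pct [0.0664 0.0677 0.0687]
side long zmax pct [0.0932 0.0945 0.0953]
side short zmax pct [0.0631 0.0643 0.065 ]
scene 702 [0.521 0.308 0.061] [0.597 0.361 0.154]
[0.536 0.326 0.153] [0.587 0.336 0.068]
side 333 [0.515 0.303 0.054] [0.604 0.347 0.152]
[0.533 0.321 0.149] [0.584 0.327 0.063]
```

The heights check out: tops at 95, 65, 73 and 103 mm, holes at about 30 mm. The tool's axes are x = world y, y = world x and z = down, so the jaws close along x, across the rows. I go to the long spacer first.

```bash
python3 -m inch '[[0.27,-0.88,0,0,0,0],[0,-0.88,0,0,0,0],[0,-0.88,0,0,0,0],[0,-0.88,0,0,0,0],[0,0,0,0,0,0]]' 1 15
python3 - <<'E'
from h import *
c=cam("wrist"); cv2.imwrite("pics/w1.png",c["img"][:,:,::-1])
s=cam("side"); cv2.imwrite("pics/d1.png",s["img"][:,:,::-1])
print(proj(c,[[.483,.011,.095],[.485,.1935,.065]]))
E
```

```text
time: 0.92
ee_pos: [0.4828, 0.0107, 0.2016]
eef_rot: [0.707, 0.707, 0.0, 0.0]
ft_force: [1.0, -0.8, 1.3]
width: 0.087
[[317.90320924 229.78584139]
 [320.16452214   6.67232349]]
```

View pics/w1.png

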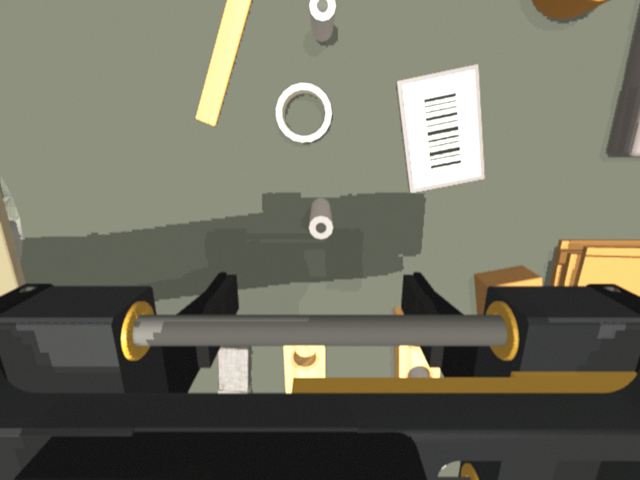

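View pics/d1.png

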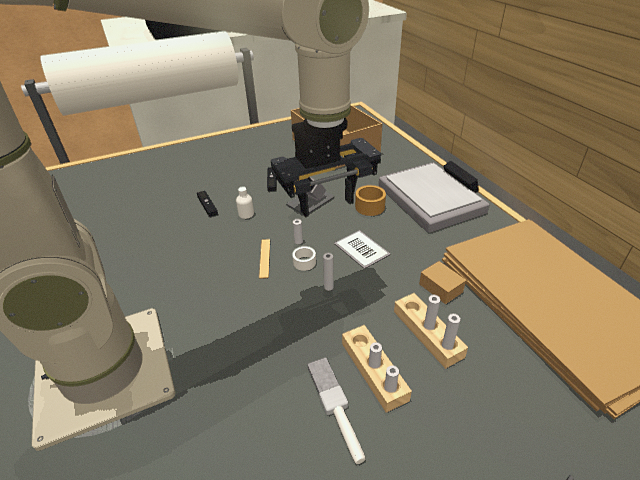

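The wrist view shows the long spacer's top at (320.5,228) and the short one's at (322,7), each within 2 px of where I predicted. That puts both about 2 mm farther in x. Going down to grasp the long one.

```bash
python3 - <<'E'
from h import *
c=cam("wrist"); print(onplane(c,[[320.5,228]],.095),onplane(c,[[322,7]],.065))
g=cv2.cvtColor(c["img"],cv2.COLOR_RGB2GRAY)
for n,(u,v,z) in dict(l=(320,228,.095),s=(322,10,.065)).items():
    m=np.zeros_like(g);v0=max(v-16,0);m[v0:v+16,u-16:u+16]=(g[v0:v+16,u-16:u+16]>185)
    cnt=max(cv2.findContours(m,cv2.RETR_EXTERNAL,cv2.CHAIN_APPROX_NONE)[0],key=cv2.contourArea)
    ce=cv2.minEnclosingCircle(cnt);print(n,ce,onplane(c,[ce[0]],z).round(4))
E
python3 -m inch '[[0.02,0.04,0.88,0,0,0],[0,0,0.88,0,0,0],[0,0,0.88,0,0,0],[0,0,0.86,0,0,0],[0,0,0,0,0,0]]' 1 15
```

```text
[[0.48717506 0.01274883 0.095     ]] [[0.48840607 0.19331955 0.065     ]]
l ((318.5, 227.0625), 11.763556480407715) [[0.4854 0.0136 0.095 ]]
s ((319.7438049316406, 6.595041275024414), 13.918034553527832) [[0.4865 0.1936 0.065 ]]
time: 1.7
ee_pos: [0.4845, 0.0115, 0.0589]
eef_rot: [0.707, 0.707, -0.002, -0.002]
ft_force: [-0.5, 0.5, -0.6]
width: 0.087
```

```bash
python3 -m inch '[[0.04,0,0,0,0,0],[0,0,0,0,0,0],[0,0,0,0,0,0],[0,0,0,0,0,0],[0,0,0,0,0,0]]' -1 20; python3 -m inch '[[0,0,-0.5,0,0,0],[0,0,-0.8,0,0,0],[0,0,-0.6,0,0,0],[0,0,0,0,0,0]]'
python3 - <<'E'
from h import *
s=cam("side"); cv2.imwrite("pics/d2.png",cv2.resize(s["img"][130:430,220:480,::-1],None,fx=2,fy=2))
w=cam("wrist"); cv2.imwrite("pics/w2.png",w["img"][:,:,::-1])
E
```

```text
time: 2.33
ee_pos: [0.4859, 0.0132, 0.0614]
eef_rot: [0.707, 0.707, 0.0, 0.0]
ft_force: [0.3, 0.2, -0.2]
width: 0.0449
time: 2.82
ee_pos: [0.487, 0.0133, 0.139]
eef_rot: [0.707, 0.707, 0.001, 0.001]
ft_force: [0.5, -0.7, -0.5]
width: 0.0053
```

View pics/d2.png

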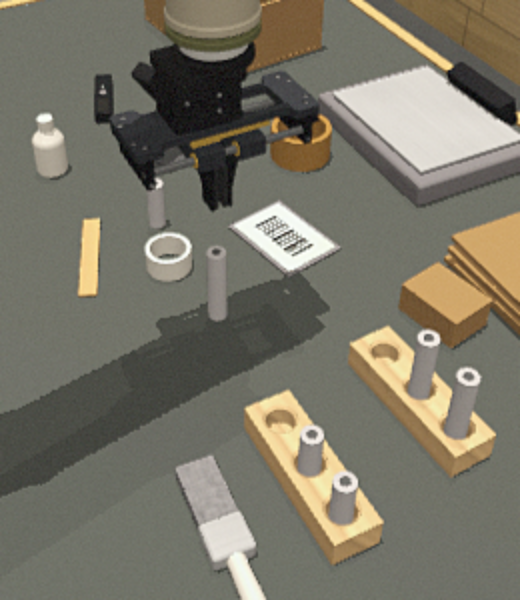

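View pics/w2.png

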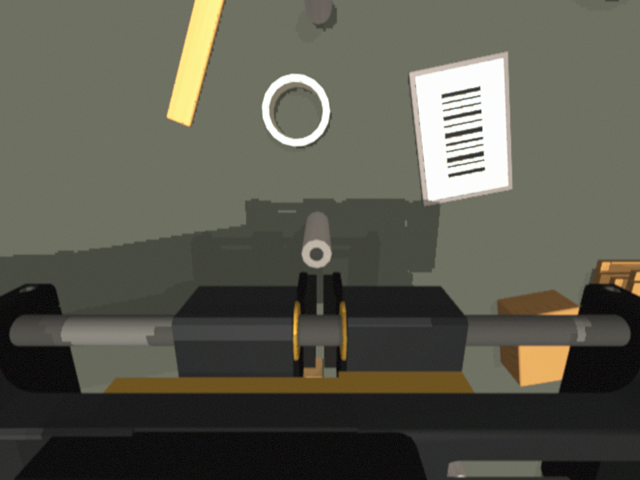

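I lifted too early: the fingers were still closing, at 45 mm, and the spacer is standing untouched with its top at (316,253). I measure again, open and redo it.

```bash
python3 - <<'E'
from h import *
c=cam("wrist");g=cv2.cvtColor(c["img"],cv2.COLOR_RGB2GRAY)
u,v=316,253
m=np.zeros_like(g);m[v-18:v+18,u-18:u+18]=g[v-18:v+18,u-18:u+18]>150
cnt=max(cv2.findContours(m,cv2.RETR_EXTERNAL,cv2.CHAIN_APPROX_NONE)[0],key=cv2.contourArea)
ce=cv2.minEnclosingCircle(cnt);print(ce,onplane(c,[ce[0]],.095).round(4), read_state()["ee_pos"])
E
python3 -m inch '[[0,0,0,0,0,0],[0,0,0,0,0,0],[0,0,0,0,0,0],[0,0,0,0,0,0],[0,0,0,0,0,0]]' 1 20;python3 -m inch '[[0,0,0,0,0,0],[0,0,0,0,0,0],[0,0,0,0,0,0],[0,0,0,0,0,0],[0,0,0,0,0,0]]'
```

```text
((317.1666564941406, 253.5), 14.385672569274902) [[0.4854 0.0138 0.095 ]] [0.4853068  0.01317094 0.13633795]
time: 3.6
ee_pos: [0.4858, 0.0132, 0.1371]
eef_rot: [0.707, 0.707, 0.0, 0.0]
ft_force: [0.4, -0.3, -0.6]
width: 0.0433
time: 4.22
ee_pos: [0.4858, 0.0132, 0.1372]
eef_rot: [0.707, 0.707, 0.0, 0.0]
ft_force: [-0.3, 0.4, -0.4]
width: 0.0856
```

Centred within 1 mm. Down 76 mm, then close and wait.

```bash
python3 -m inch '[[0,0,0.8,0,0,0],[0,0,0.8,0,0,0],[0,0,0.3,0,0,0],[0,0,0,0,0,0]]' 1 20;python3 -m inch '[[0,0,0,0,0,0],[0,0,0,0,0,0],[0,0,0,0,0,0],[0,0,0,0,0,0],[0,0,0,0,0,0]]' -1 20;python3 -m inch '[[0,0,0,0,0,0],[0,0,0,0,0,0],[0,0,0,0,0,0],[0,0,0,0,0,0],[0,0,0,0,0,0]]'
```

```text
time: 4.72
ee_pos: [0.4856, 0.0132, 0.061]
eef_rot: [0.707, 0.707, -0.0, -0.0]
ft_force: [0.3, 0.1, 0.1]
width: 0.0871
time: 5.35
ee_pos: [0.4859, 0.0132, 0.0612]
eef_rot: [0.707, 0.707, 0.0, 0.0]
ft_force: [-0.1, -0.1, -0.9]
width: 0.0452
time: 5.98
ee_pos: [0.4858, 0.0132, 0.0611]
eef_rot: [0.707, 0.707, -0.0, -0.0]
ft_force: [-0.1, 0.3, 0.6]
width: 0.0213
```

Gripped at 21 mm. Lift, then carry to above the long row's hole.

```bash
python3 -m inch '[[0,0,-0.6,0,0,0],[0,0,-0.8,0,0,0],[0,0,-0.6,0,0,0],[0,0,0,0,0,0]]';python3 -m inch '[[-0.98,0.73,0,0,0,0],[-0.98,0.73,0,0,0,0],[-0.98,0.73,0,0,0,0],[-0.98,0.73,0,0,0,0],[0,0,0,0,0,0]]'
python3 - <<'E'
from h import *
import pickle
cs={n:cam(n) for n in("scene","side","wrist")}
pickle.dump(cs,open("c3.pkl","wb"))
cv2.imwrite("pics/d3.png",cv2.resize(cs["side"]["img"][220:420,330:490,::-1],None,fx=3.75,fy=3))
cv2.imwrite("pics/d3.png",cv2.resize(cs["side"]["img"][220:420,330:490,::-1],None,fx=3,fy=3,interpolation=cv2.INTER_CUBIC))
cv2.imwrite("pics/s3.png",cv2.resize(cs["scene"]["img"][170:320,140:340,::-1],None,fx=4,fy=4,interpolation=cv2.INTER_CUBIC))
E
```

```text
time: 6.48
ee_pos: [0.487, 0.0133, 0.1427]
eef_rot: [0.707, 0.707, 0.001, 0.001]
ft_force: [0.8, 0.1, -1.2]
width: 0.0209
time: 7.1
ee_pos: [0.6026, -0.1476, 0.1387]
eef_rot: [0.709, 0.705, -0.001, -0.0]
ft_force: [-0.8, 0.3, -1.2]
width: 0.0213
```

View pics/d3.png

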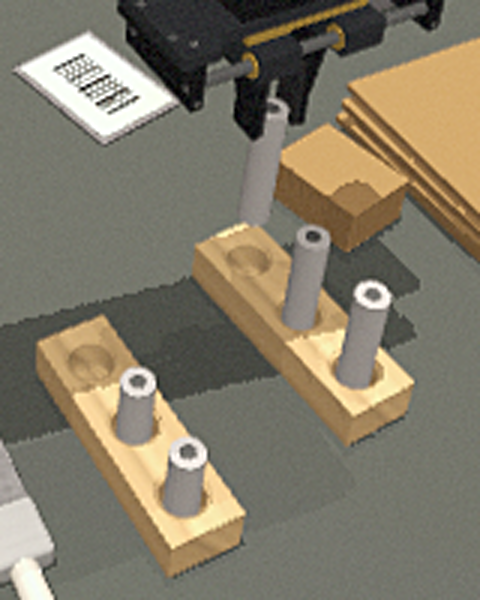

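View pics/s3.png

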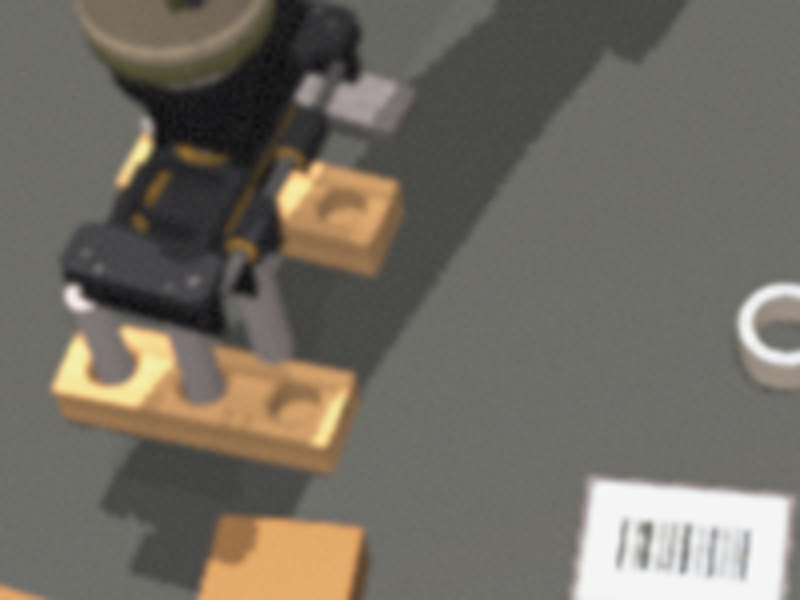

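The long spacer hangs near-vertical above the free hole. Its foot is at (256,214) in the side crop and (276,346) in the scene crop; the hole is at (249,261) and (297,404).

Run:
```python
from h import *
import pickle
cs=pickle.load(open("c3.pkl","rb"));S,D=cs["scene"],cs["side"]
f=lambda x,y,s,u0,v0:((x+.5)/s-.5+u0,(y+.5)/s-.5+v0)
for n,a,b in(("foot",(276,346),(256,214)),("lhole",(297,404),(249,261)),("shole",(344,209),(93,363))):
    p,e=two(S,f(*a,4,140,170),D,f(*b,3,330,220));print(n,p.round(4),e.round(4))
    print(onplane(S,f(*a,4,140,170),.032).round(4),onplane(D,f(*b,3,330,220),.032).round(4))
print(read_state()["ee_pos"])
```

```text
foot [ 0.6001 -0.1487  0.0807] 0.0026
[[ 0.5714 -0.1679  0.032 ]] [[ 0.6323 -0.1129  0.032 ]]
lhole [ 0.6039 -0.1435  0.0275] 0.004
[[ 0.6048 -0.1404  0.032 ]] [[ 0.6024 -0.1482  0.032 ]]
shole [ 0.4644 -0.1716  0.0269] 0.0041
[[ 0.4662 -0.1683  0.032 ]] [[ 0.4636 -0.1767  0.032 ]]
[ 0.60197361 -0.14252148  0.13990516]
```

The two cameras disagree by some millimetres in y. To settle it I raise the arm, back off in −y, and look at both holes with the wrist camera.

```bash
python3 -m inch '[[0,0,-0.9,0,0,0],[0,0,-0.9,0,0,0],[-0.6,0,-0.9,0,0,0],[-0.9,0,0,0,0,0],[-0.9,0,0,0,0,0]]';python3 -m inch '[[-0.6,-0.75,0,0,0,0],[0,-0.75,0,0,0,0],[0,0,0,0,0,0],[0,0,0,0,0,0],[0,0,0,0,0,0]]'
python3 - <<'E'
from h import *
import pickle
c=cam("wrist");pickle.dump(c,open("c4.pkl","wb"))
cv2.imwrite("pics/w4.png",c["img"][:,:,::-1])
print(proj(c,[[.603,-.144,.032],[.463,-.172,.032]]).round(1),read_state()["ee_pos"])
E
```

```text
time: 7.88
ee_pos: [0.6027, -0.2388, 0.2496]
eef_rot: [0.706, 0.708, 0.001, 0.0]
ft_force: [0.0, -0.4, -1.3]
width: 0.0212
time: 8.5
ee_pos: [0.5434, -0.2625, 0.2489]
eef_rot: [0.706, 0.708, 0.0, -0.0]
ft_force: [0.3, 0.1, -0.9]
width: 0.0207
[[372.  101. ]
 [247.3 127.3]] [ 0.5432946  -0.26276349  0.24886194]
```

View pics/w4.png

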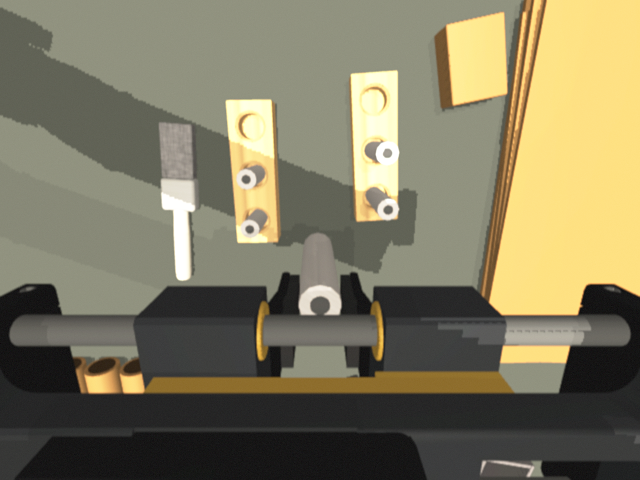

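Run:
```python
from h import *
import pickle
c=pickle.load(open("c4.pkl","rb"))
cv2.imwrite("pics/w4z.png",cv2.resize(c["img"][60:180,220:420,::-1],None,fx=4,fy=4,interpolation=cv2.INTER_CUBIC))
# carried spacer's axis: foot vs top centre
print(onplane(c,[[320,306]],.28),read_state()["ee_pos"])
```

```text
[[ 0.54508728 -0.26428459  0.28      ]] [ 0.5432946  -0.26276349  0.24886194]
```

View pics/w4z.png

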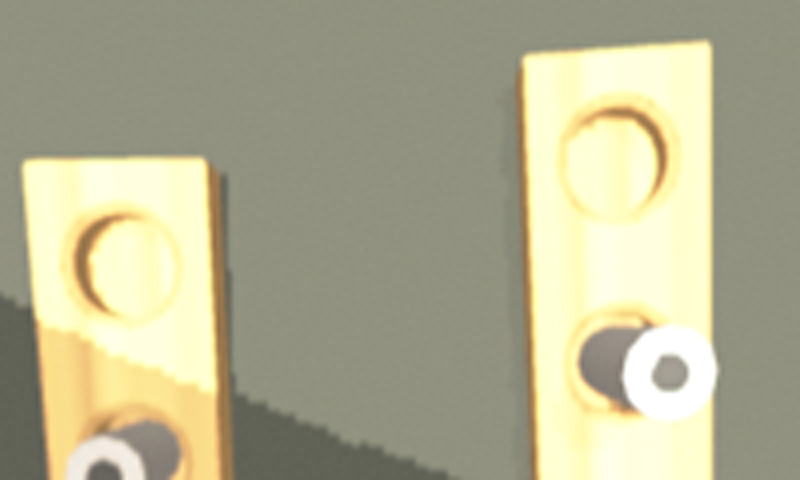

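The zoomed crop shows the mouths: long at (618,159), midway between the block's edges at 523 and 712, and short at (122,266).

Run:
```python
from h import *
import pickle
c=pickle.load(open("c4.pkl","rb"))
f=lambda x,y:((x+.5)/4-.5+220,(y+.5)/4-.5+60)
print(onplane(c,[f(618,159),f(122,266)],.032).round(4))
print("ends",onplane(c,[f(522,58),f(712,41),f(22,160),f(207,157)],.032).round(4))
print(read_state()["ee_pos"])
```

```text
[[ 0.6053 -0.1423  0.032 ]
 [ 0.4663 -0.1708  0.032 ]]
ends [[ 0.578  -0.1169  0.032 ]
 [ 0.6293 -0.1126  0.032 ]
 [ 0.4402 -0.1429  0.032 ]
 [ 0.4915 -0.142   0.032 ]]
[ 0.5432946  -0.26276349  0.24886194]
```

Both agree with the earlier estimates to within 3 mm. The targets are long hole (0.605,−0.143) and short hole (0.466,−0.171).

```bash
python3 -m inch '[[0.75,0.77,0,0,0,0],[0.75,0.77,0,0,0,0],[0.75,0,0,0,0,0],[0.75,0,0.6,0,0,0],[0,0,0.8,0,0,0]]';python3 -m inch '[[0,0,0.8,0,0,0],[0,0,0.5,0,0,0],[0,0,0,0,0,0],[0,0,0,0,0,0],[0,0,0,0,0,0]]'
python3 - <<'E'
from h import *
import pickle
cs={n:cam(n) for n in("scene","side")}
cv2.imwrite("pics/d5.png",cv2.resize(cs["side"]["img"][220:340,370:490,::-1],None,fx=5,fy=5,interpolation=cv2.INTER_CUBIC))
cv2.imwrite("pics/s5.png",cv2.resize(cs["scene"]["img"][220:310,140:260,::-1],None,fx=5,fy=5,interpolation=cv2.INTER_CUBIC))
print(read_state()["ee_pos"])
E
```

```text
time: 9.18
ee_pos: [0.6056, -0.1396, 0.193]
eef_rot: [0.705, 0.709, 0.001, 0.0]
ft_force: [0.4, -0.3, -0.7]
width: 0.0208
time: 9.8
ee_pos: [0.605, -0.1436, 0.1424]
eef_rot: [0.707, 0.707, 0.001, 0.001]
ft_force: [-0.4, -0.0, -0.8]
width: 0.0215
[ 0.60472385 -0.14364723  0.14207759]
```

View pics/d5.png

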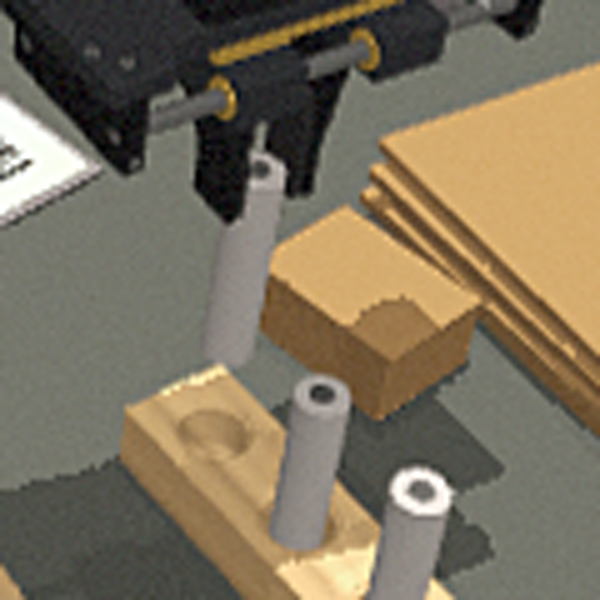

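View pics/s5.png

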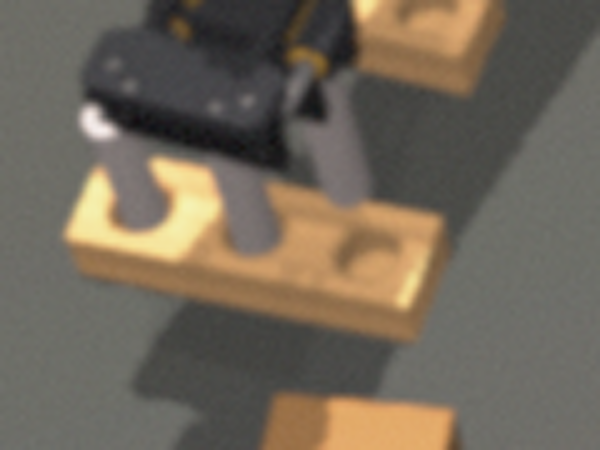

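Run:
```python
from h import *
S,D=cam("scene"),cam("side")
f=lambda x,y,s,u0,v0:((x+.5)/s-.5+u0,(y+.5)/s-.5+v0)
for n,a,b in(("foot",(348,194),(229,350)),("lhole",(370,255),(215,437)),("k0",None,None)):
    if a:
        p,e=two(S,f(*a,5,140,220),D,f(*b,5,370,220));print(n,p.round(4),e.round(4))
p=np.array([.6047,-.1431,.142])
for z,r in((.081,"foot"),(.176,"top")):
    q=p.copy();q[2]=z
    print(r,((proj(S,q)-[140,220]+.5)*5-.5).round(0),((proj(D,q)-[370,220]+.5)*5-.5).round(0))
h=np.array([.605,-.143,.032]);print("hole",((proj(S,h)-[140,220]+.5)*5-.5).round(0),((proj(D,h)-[370,220]+.5)*5-.5).round(0))
```

```text
foot [ 0.6042 -0.1452  0.0794] 0.0015
lhole [ 0.6036 -0.1441  0.0272] 0.0035
foot [[350. 195.]] [[226. 343.]]
top [[315.  69.]] [[253. 165.]]
hole [[366. 254.]] [[213. 425.]]
```

Foot and hole coincide to about 1 mm in both views, so I lower it slowly.

```bash
python3 -m inch '[[0.02,0,0.5,0,0,0],[0,0,0.5,0,0,0],[0,0,0.4,0,0,0],[0,0,0,0,0,0],[0,0,0,0,0,0]]';python3 -m inch '[[0,0,0.15,0,0,0],[0,0,0.1,0,0,0],[0,0,0.1,0,0,0],[0,0,0.06,0,0,0],[0,0,0,0,0,0]]'
```

```text
time: 10.62
ee_pos: [0.6047, -0.1429, 0.086]
eef_rot: [0.707, 0.707, 0.0, 0.0]
ft_force: [-0.1, -0.7, -1.6]
width: 0.0215
time: 11.25
ee_pos: [0.6044, -0.1429, 0.0692]
eef_rot: [0.707, 0.707, 0.0, 0.0]
ft_force: [-1.7, 0.6, 2.8]
width: 0.0213
```

It touches bottom at TCP z = 0.069, exactly the seated height. Release and rise.

```bash
python3 -m inch '[[0,0,0,0,0,0],[0,0,0,0,0,0],[0,0,0,0,0,0],[0,0,0,0,0,0],[0,0,0,0,0,0]]' 0.6 ;python3 -m inch '[[0,0,-0.5,0,0,0],[0,0,-0.9,0,0,0],[0,0,-0.9,0,0,0],[0,0,-0.9,0,0,0],[0,0,0,0,0,0]]'
python3 - <<'E'
from h import *
D=cam("side");W=cam("wrist")
cv2.imwrite("pics/d6.png",cv2.resize(D["img"][150:420,210:490,::-1],None,fx=2,fy=2,interpolation=cv2.INTER_CUBIC))
print(read_state()["ee_pos"])
E
```

```text
time: 11.88
ee_pos: [0.6042, -0.1428, 0.0688]
eef_rot: [0.707, 0.707, 0.0, 0.0]
ft_force: [-0.9, -0.3, 0.3]
width: 0.0627
time: 12.5
ee_pos: [0.6061, -0.1432, 0.2017]
eef_rot: [0.707, 0.707, 0.002, 0.003]
ft_force: [0.2, 1.0, -1.2]
width: 0.0695
[ 0.60438573 -0.14283815  0.1977561 ]
```

View pics/d6.png

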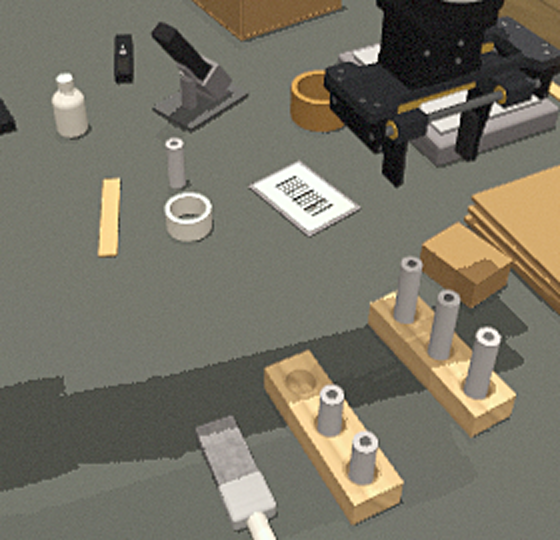

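The long spacer sits level with its neighbours. On to the short one.

```bash
python3 -m inch '[[0.93,-0.33,0,0,0,0],[0.93,-0.33,0,0,0,0],[0.93,-0.33,0,0,0,0],[0.93,-0.33,0,0,0,0],[0.93,-0.33,0,0,0,0]]' 1;python3 -m inch '[[0.93,-0.33,0,0,0,0],[0.93,-0.33,0,0,0,0],[0.93,-0.33,0,0,0,0],[0.93,-0.3,0,0,0,0],[0,0,0,0,0,0]]';python3 -m inch '[[0,0,0,0,0,0],[0,0,0,0,0,0]]'
python3 - <<'E'
from h import *
c=cam("wrist");cv2.imwrite("pics/w7.png",c["img"][:,:,::-1])
import pickle;pickle.dump(c,open("c7.pkl","wb"))
p=proj(c,[[.4865,.1936,.065]])[0];print(p)
g=cv2.cvtColor(c["img"],cv2.COLOR_RGB2GRAY)
u,v=map(int,p)
m=np.zeros_like(g);m[v-18:v+18,u-18:u+18]=g[v-18:v+18,u-18:u+18]>185
cnt=max(cv2.findContours(m,cv2.RETR_EXTERNAL,cv2.CHAIN_APPROX_NONE)[0],key=cv2.contourArea)
ce=cv2.minEnclosingCircle(cnt);print(ce,onplane(c,[ce[0]],.065).round(4), read_state()["ee_pos"])
E
```

```text
time: 13.22
ee_pos: [0.537, 0.0443, 0.196]
eef_rot: [0.707, 0.707, -0.001, -0.0]
ft_force: [0.8, 0.6, -0.4]
width: 0.0867
time: 13.85
ee_pos: [0.4847, 0.195, 0.196]
eef_rot: [0.705, 0.709, -0.0, -0.001]
ft_force: [-0.3, -0.3, 0.7]
width: 0.087
time: 14.1
ee_pos: [0.487, 0.1906, 0.1965]
eef_rot: [0.708, 0.706, -0.0, 0.0]
ft_force: [-1.1, 0.1, 0.8]
width: 0.0869
[317.45730923 220.21251022]
((317.5909118652344, 218.40908813476562), 11.011177062988281) [[0.4866 0.1954 0.065 ]] [0.48694002 0.19082452 0.19654296]
```

View pics/w7.png

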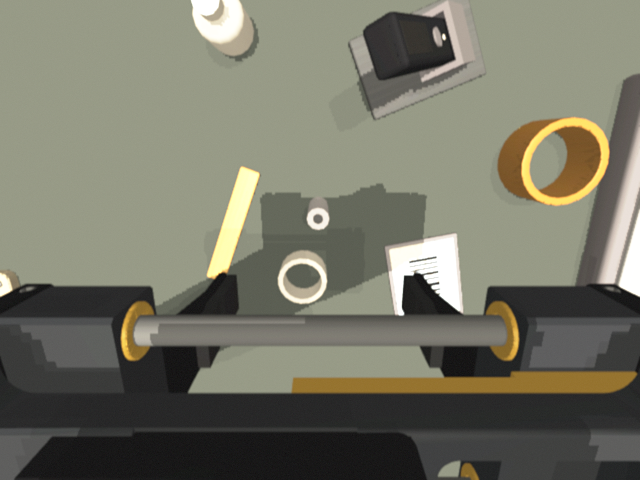

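The short spacer's top is at (317.6,218), which puts it at (0.4866,0.195). I shift +4 mm in y and go down to 33 mm.

```bash
python3 -m inch '[[0.1,0,0.8,0,0,0],[0,0,0.85,0,0,0],[0,0,0.85,0,0,0],[0,0,0.85,0,0,0],[0,0,0.7,0,0,0]]';python3 -m inch '[[0,0,0,0,0,0],[0,0,0,0,0,0],[0,0,0,0,0,0],[0,0,0,0,0,0],[0,0,0,0,0,0]]' -1 20;python3 -m inch '[[0,0,0,0,0,0],[0,0,0,0,0,0],[0,0,0,0,0,0],[0,0,0,0,0,0],[0,0,0,0,0,0]]'
```

```text
time: 14.78
ee_pos: [0.4866, 0.195, 0.0334]
eef_rot: [0.708, 0.707, -0.0, -0.0]
ft_force: [0.7, -0.0, 0.4]
width: 0.0873
time: 15.4
ee_pos: [0.4868, 0.1961, 0.0352]
eef_rot: [0.707, 0.707, 0.0, 0.0]
ft_force: [-0.5, 0.7, 1.1]
width: 0.0453
time: 16.02
ee_pos: [0.4866, 0.196, 0.0348]
eef_rot: [0.707, 0.707, -0.0, 0.0]
ft_force: [-0.3, 0.1, 0.7]
width: 0.0212
```

Gripped. Lift 100 mm and carry to the short row.

```bash
python3 -m inch '[[0,0,-0.6,0,0,0],[0,0,-0.9,0,0,0],[0,0,-1,0,0,0],[0,0,0,0,0,0]]';python3 -m inch '[[-0.91,-0.05,0,0,0,0],[-0.91,-0.05,0,0,0,0],[-0.91,-0.05,0,0,0,0],[-0.91,-0.05,0,0,0,0],[-0.91,-0.05,0,0,0,0]]';python3 -m inch '[[-0.91,-0.05,0,0,0,0],[-0.91,-0.05,0,0,0,0],[-0.91,-0.05,0,0,0,0],[-0.91,-0.05,0,0,0,0],[-0.91,-0.05,0,0,0,0]]';python3 -m inch '[[0,0,0.5,0,0,0],[0,0,0.4,0,0,0],[0,0,0,0,0,0],[0,0,0,0,0,0]]'
python3 - <<'E'
from h import *
S,D=cam("scene"),cam("side")
cv2.imwrite("pics/d8.png",cv2.resize(D["img"][260:420,310:470,::-1],None,fx=4,fy=4,interpolation=cv2.INTER_CUBIC)[:600])
cv2.imwrite("pics/s8.png",cv2.resize(S["img"][170:270,150:290,::-1],None,fx=5,fy=5,interpolation=cv2.INTER_CUBIC))
p=read_state()["ee_pos"];print(p)
q=p.copy();q[2]-=.0348
h=np.array([.466,-.171,.032])
for n,x in(("foot",q),("hole",h)): print(n,((proj(S,x)-[150,170]+.5)*5-.5).round(0),((proj(D,x)-[310,260]+.5)*4-.5).round(0))
E
```

```text
time: 16.52
ee_pos: [0.4884, 0.1969, 0.1378]
eef_rot: [0.707, 0.707, 0.003, 0.001]
ft_force: [0.1, -0.3, -1.0]
width: 0.0208
time: 17.15
ee_pos: [0.4759, 0.0127, 0.1338]
eef_rot: [0.707, 0.707, -0.0, -0.0]
ft_force: [0.2, 0.8, -1.8]
width: 0.0208
time: 17.77
ee_pos: [0.4659, -0.1691, 0.1338]
eef_rot: [0.707, 0.707, -0.0, -0.0]
ft_force: [0.4, 0.2, -0.5]
width: 0.0212
time: 18.27
ee_pos: [0.4669, -0.1676, 0.099]
eef_rot: [0.707, 0.707, 0.0, 0.0]
ft_force: [0.3, -0.1, -0.3]
width: 0.0206
[ 0.46712757 -0.16778879  0.09936914]
foot [[372. 222.]] [[204. 265.]]
hole [[375. 260.]] [[203. 314.]]
```

View pics/d8.png

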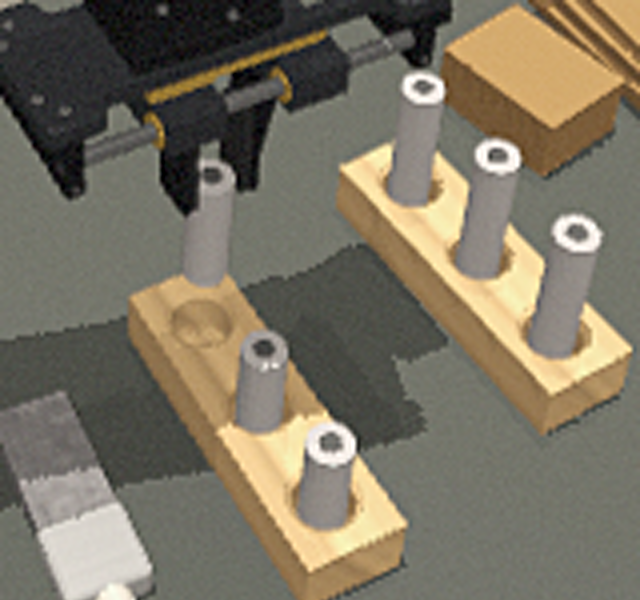

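View pics/s8.png

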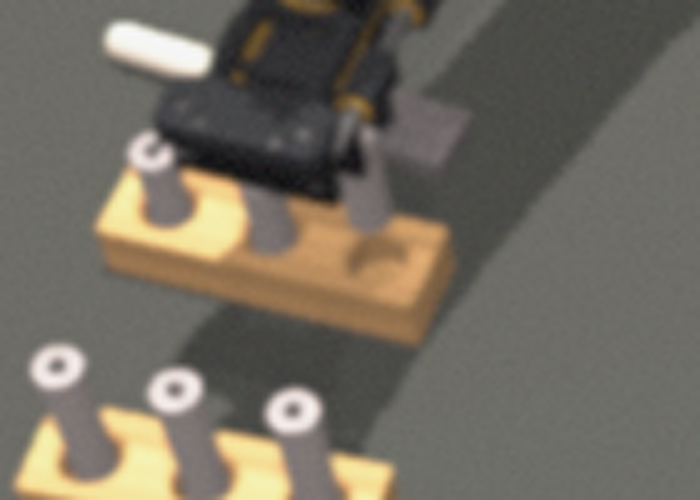

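Foot at (207,272) over the hole at (202,323): both are offset alike from the prediction, so they agree. Nudge −2 mm in y, −1 mm in x and insert.

```bash
python3 -m inch '[[-0.05,-0.03,0.3,0,0,0],[0,0,0.4,0,0,0],[0,0,0.3,0,0,0],[0,0,0,0,0,0],[0,0,0,0,0,0]]';python3 -m inch '[[0,0,0.15,0,0,0],[0,0,0.1,0,0,0],[0,0,0.1,0,0,0],[0,0,0.08,0,0,0],[0,0,0,0,0,0]]'
```

```text
time: 19.0
ee_pos: [0.4656, -0.17, 0.0589]
eef_rot: [0.707, 0.707, 0.0, 0.0]
ft_force: [1.3, 0.3, 0.4]
width: 0.0208
time: 19.62
ee_pos: [0.4662, -0.1704, 0.0425]
eef_rot: [0.707, 0.707, 0.0, 0.001]
ft_force: [-1.9, -0.2, 9.5]
width: 0.0206
```

Seated at z = 0.0425 with 9.5 N on the bottom. Release, rise and check.

```bash
python3 -m inch '[[0,0,0,0,0,0],[0,0,0,0,0,0],[0,0,0,0,0,0],[0,0,0,0,0,0],[0,0,0,0,0,0]]' 0.6 ;python3 -m inch '[[0,0,-0.5,0,0,0],[0,0,-0.9,0,0,0],[0,0,-0.9,0,0,0],[0,0,-0.9,0,0,0],[0,0,-0.9,0,0,0]]';  python3 -m inch '[[0.93,0.33,0,0,0,0],[0.93,0.33,0,0,0,0],[0.93,0.33,0,0,0,0],[0.93,0.33,0,0,0,0],[0.93,0.33,0,0,0,0]]' 1
python3 -m inch '[[0.9,0,0,0,0,0],[0.9,0,0,0,0,0],[0.9,0,0,0,0,0],[0,0,0,0,0,0],[0,0,0,0,0,0]]'
python3 - <<'E'
from h import *
import pickle
cs={n:cam(n) for n in("scene","side","wrist")};pickle.dump(cs,open("c9.pkl","wb"))
cv2.imwrite("pics/d9.png",cv2.resize(cs["side"]["img"][220:420,310:480,::-1],None,fx=3,fy=3,interpolation=cv2.INTER_CUBIC))
cv2.imwrite("pics/w9.png",cs["wrist"]["img"][:,:,::-1])
cv2.imwrite("pics/s9.png",cs["scene"]["img"][:,:,::-1])
print(read_state()["ee_pos"])
E
```

```text
time: 20.25
ee_pos: [0.4654, -0.1699, 0.0415]
eef_rot: [0.707, 0.707, -0.0, -0.0]
ft_force: [-0.1, 0.4, -0.9]
width: 0.0633
time: 20.88
ee_pos: [0.4653, -0.17, 0.2068]
eef_rot: [0.707, 0.707, 0.0, 0.0]
ft_force: [0.6, 0.2, -0.1]
width: 0.0691
time: 21.5
ee_pos: [0.5317, 0.0172, 0.2056]
eef_rot: [0.707, 0.707, 0.0, 0.0]
ft_force: [-0.1, -0.9, -0.3]
width: 0.0868
time: 22.12
ee_pos: [0.5315, 0.1232, 0.2054]
eef_rot: [0.707, 0.707, -0.0, 0.0]
ft_force: [-0.5, -0.5, 0.2]
width: 0.087
[0.53162147 0.12275495 0.20557752]
```

View pics/d9.png

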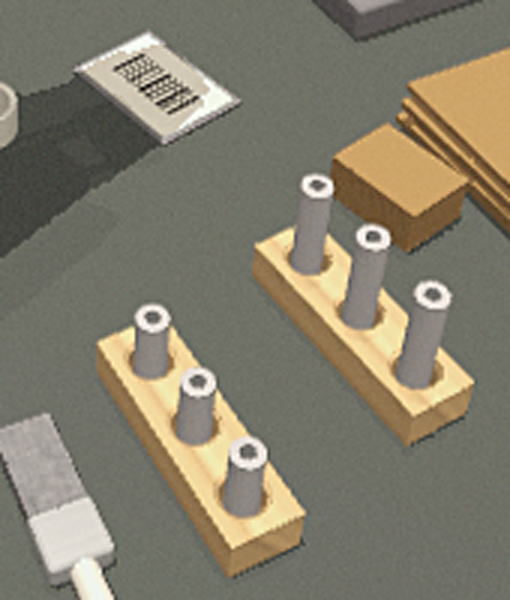

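View pics/w9.png

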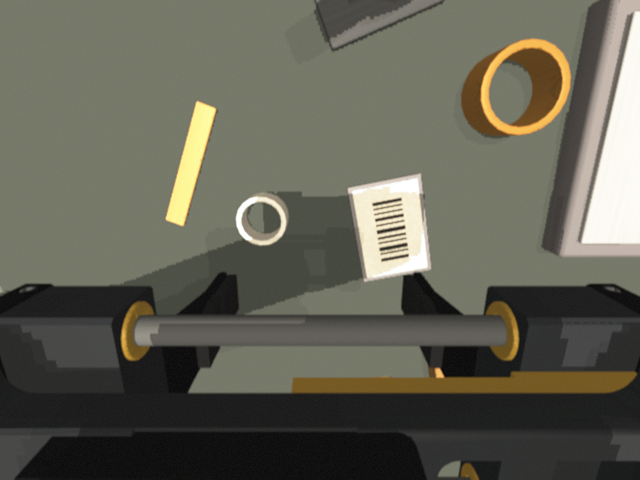

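View pics/s9.png

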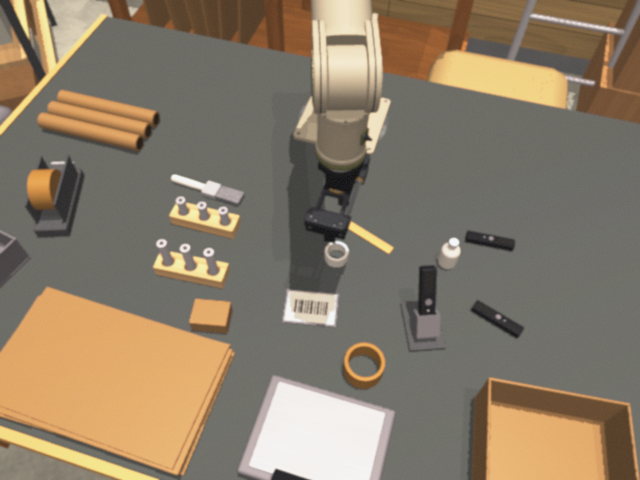

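Both loose spacers stand down, level with their rows: tops at (150,318) and (317,185) in the side crop. Nothing else has moved. Next I measure the scanner's pose: yaw from the holder base's edges in the earlier wrist picture, and its face from the two cameras.

Run:
```python
from h import *
import pickle
c=pickle.load(open("c7.pkl","rb"))
cv2.imwrite("pics/w7z.png",cv2.resize(c["img"][0:130,320:500,::-1],None,fx=4,fy=4,interpolation=cv2.INTER_CUBIC))
cs=pickle.load(open("c9.pkl","rb"))
cv2.imwrite("pics/s9z.png",cv2.resize(cs["scene"]["img"][255:355,380:460,::-1],None,fx=6,fy=6,interpolation=cv2.INTER_CUBIC))
cv2.imwrite("pics/d9z.png",cv2.resize(cs["side"]["img"][150:220,275:345,::-1],None,fx=8,fy=8,interpolation=cv2.INTER_CUBIC))
```

```text
(no output)
```

View pics/w7z.png

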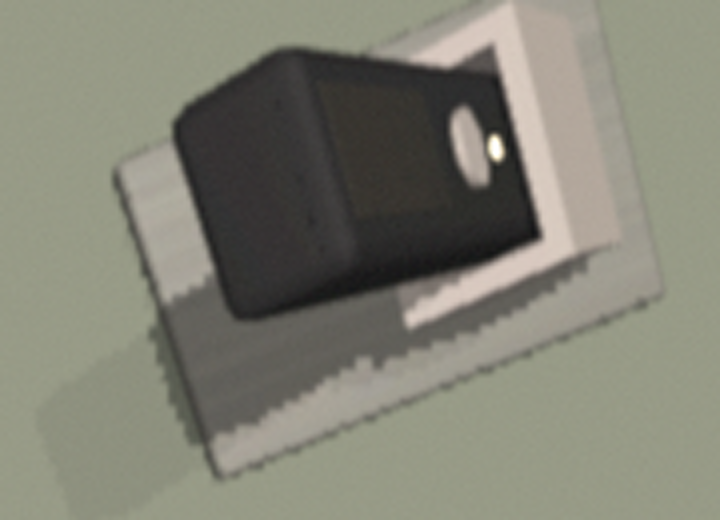

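View pics/s9z.png

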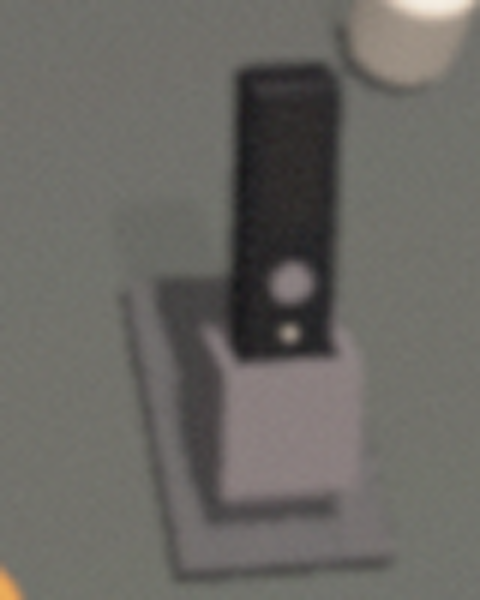

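View pics/d9z.png

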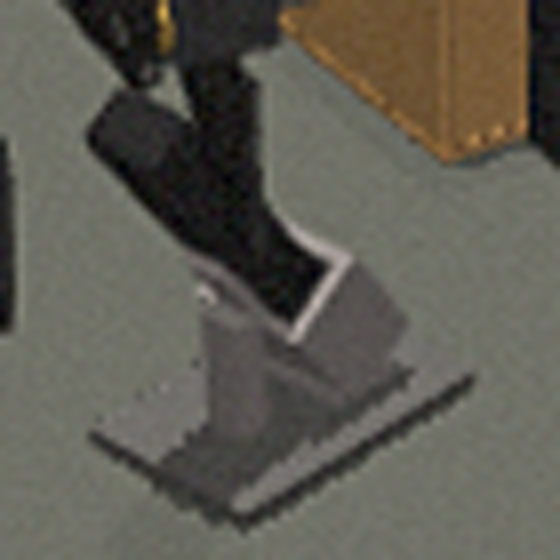

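Run:
```python
from h import *
import pickle
c=pickle.load(open("c7.pkl","rb"));cs=pickle.load(open("c0.pkl","rb"));S=cs["scene"];D=cs["side"]
W=lambda x,y:((x+.5)/4-.5+320,(y+.5)/4-.5)
SS=lambda x,y:((x+.5)/6-.5+380,(y+.5)/6-.5+255)
for z in(.0,.006,.01):
    Q=onplane(c,[W(113,172),W(218,478),W(662,293)],z)
    v=Q[2]-Q[1];w=Q[0]-Q[1]
    print(z,Q[:,:2].round(4).tolist(),np.linalg.norm(v).round(4),np.linalg.norm(w).round(4),np.degrees(np.arctan2(v[1],v[0])).round(1),np.degrees(np.arctan2(w[1],w[0])).round(1))
    print("mid",((Q[0]+Q[2])/2).round(4))
    Q=onplane(S,[SS(123,292),SS(178,577),SS(392,560)],z);v=Q[1]-Q[0];print(" scene yaw",Q[:,:2].round(4).tolist(),np.degrees(np.arctan2(v[1],v[0])).round(1),np.linalg.norm(v),"mid",((Q[0]+Q[2])/2).round(4))
# tail top edge wrist, scene
e=[W(298,55),W(356,262)];Q=onplane(c,e,.1533);print("tailtop wrist",Q.round(4),Q.mean(0).round(4),np.linalg.norm(Q[0]-Q[1]))
e=[W(178,125),W(236,316)];Q=onplane(c,e,.1396);print("tailbot wrist",Q.round(4),Q.mean(0).round(4),np.linalg.norm(Q[0]-Q[1]))
Q=onplane(S,[SS(243,92),SS(335,88)],.1533);print("tailtop scene",Q.round(4),Q.mean(0).round(4))
# top face plane from depth (scene)
P=cloud(S);v0,v1,u0,u1=255+18,255+44,380+43,380+53
q=P[v0:v1,u0:u1].reshape(-1,3);q=q[np.isfinite(q).all(1)]
m=np.median(q,0);U=np.linalg.svd(q-q.mean(0))[2];n=U[2]*np.sign(U[2][2]);print("face mean",q.mean(0).round(4),"normal",n.round(3),"tilt",np.degrees(np.arccos(n[2])).round(1),"yaw",np.degrees(np.arctan2(n[1],n[0])).round(1))
```

```text
0.0 [[0.5174, 0.3614], [0.547, 0.2886], [0.6593, 0.3334]] 0.1209 0.0785 21.7 112.2
mid [0.5883 0.3474 0.    ]
 scene yaw [[0.5433, 0.2879], [0.6523, 0.3316], [0.6229, 0.4048]] 21.8 0.11750203057340368 mid [0.5831 0.3464 0.    ]
0.006 [[0.5169, 0.3599], [0.5461, 0.2883], [0.6566, 0.3323]] 0.119 0.0773 21.7 112.2
mid [0.5867 0.3461 0.006 ]
 scene yaw [[0.5467, 0.2879], [0.6552, 0.3313], [0.6259, 0.4041]] 21.8 0.1168665952839091 mid [0.5863 0.346  0.006 ]
0.01 [[0.5166, 0.3589], [0.5454, 0.2881], [0.6548, 0.3317]] 0.1177 0.0765 21.7 112.2
mid [0.5857 0.3453 0.01  ]
 scene yaw [[0.549, 0.2878], [0.6571, 0.3311], [0.628, 0.4036]] 21.8 0.11644297175757955 mid [0.5885 0.3457 0.01  ]
tailtop wrist [[0.5325 0.3394 0.1533]
 [0.543  0.312  0.1533]] [0.5377 0.3257 0.1533] 0.029410652413352976
tailbot wrist [[0.5168 0.3341 0.1396]
 [0.5273 0.3066 0.1396]] [0.5221 0.3204 0.1396] 0.02943899151223853
tailtop scene [[0.5434 0.3092 0.1533]
 [0.5324 0.3392 0.1533]] [0.5379 0.3242 0.1533]
face mean [0.5569 0.3324 0.1237] normal [0.768 0.296 0.568] tilt 55.4 yaw 21.0
```

All the views agree: yaw 21.8°, tilt 55°, tail-top edge at z ≈ 0.153, and the face 10.8 mm above the centre plane where 12 is expected. The scanner's centre is therefore at (0.5695,0.338,0.085). I turn the tool to line up with it, then tilt it back 28°, so that after the 55° levelling it ends 27° forward.

```bash
cat >> h.py <<'E'
def goal(p,yaw,a):
    "tool x along heading yaw (deg), tool z tilted back by a deg from down; prints the pose error in tool axes, in fractions"
    y=np.radians(yaw);a=np.radians(a);h=np.array([np.cos(y),np.sin(y),0]);u=np.array([0,0,1.])
    z=-np.sin(a)*h-np.cos(a)*u;x=np.cos(a)*h-np.sin(a)*u
    G=np.c_[x,np.cross(z,x),z]
    s=read_state();C=R.from_quat(s["eef_rot"])
    print("at",s["ee_pos"].round(4),"shift/0.04",(C.inv().apply(np.array(p)-s["ee_pos"])/.04).round(3),
      "turn/120",(np.degrees((C.inv()*R.from_matrix(G)).as_rotvec())/120).round(3),"j",s["joint_positions"].round(2))
E
python3 -m inch '[[0,0,0,0,0,0.08],[0,0,0,0,0,0.08],[0,0,0,0,0,0.08],[0,0,0,0,0,0.08],[0,0,0,0,0,0.08]]' 1
python3 -m inch '[[0,0,0,0,0,0.08],[0,0,0,0,0,0.088],[0,0,0,0,0,0],[0,0,0,0,0,0]]' 1
python3 -c "
from h import *
goal([.5764,.3411,.2],21.8,0)
goal([.5764,.3411,.1846],21.8,28)"
```

```text
time: 22.9
ee_pos: [0.5316, 0.123, 0.2056]
eef_rot: [0.935, 0.355, 0.0, 0.0]
ft_force: [0.2, -0.5, 0.0]
width: 0.087
time: 23.4
ee_pos: [0.5315, 0.1236, 0.2056]
eef_rot: [0.982, 0.191, 0.0, 0.0]
ft_force: [-0.3, 0.0, -0.3]
width: 0.0869
at [0.5315 0.1236 0.2056] shift/0.04 [ 3.082 -4.617  0.141] turn/120 [ 0.    -0.     0.002] j [-0.25  0.16 -0.07  1.67  0.01  1.32 -1.51]
at [0.5315 0.1236 0.2056] shift/0.04 [ 3.082 -4.617  0.526] turn/120 [ 0.001 -0.233  0.002] j [-0.25  0.16 -0.07  1.67  0.01  1.32 -1.51]
```

```bash
python3 -m inch '[[0.62,-0.92,0,0,0,0],[0.62,-0.92,0,0,0,0],[0.62,-0.92,0,0,0,0],[0.62,-0.92,0,0,0,0],[0.6,-0.92,0,0,0,0]]'
python3 -m inch '[[0,0,0,0,-0.08,0],[0,0,0,0,-0.08,0],[0,0,0,0,-0.073,0],[0,0,0,0,0,0],[0,0,0,0,0,0]]'
python3 - <<'E'
from h import *
goal([.5764,.3411,.1846],21.8,28)
cs={n:cam(n) for n in("scene","side","wrist")}
import pickle;pickle.dump(cs,open("c10.pkl","wb"))
cv2.imwrite("pics/w10.png",cs["wrist"]["img"][:,:,::-1])
cv2.imwrite("pics/d10.png",cv2.resize(cs["side"]["img"][60:240,220:420,::-1],None,fx=3,fy=3,interpolation=cv2.INTER_CUBIC))
E
```

```text
time: 24.02
ee_pos: [0.5777, 0.3417, 0.2055]
eef_rot: [0.982, 0.191, 0.0, -0.0]
ft_force: [0.6, -0.3, -0.4]
width: 0.0872
time: 24.65
ee_pos: [0.5769, 0.3401, 0.2064]
eef_rot: [0.953, 0.185, -0.238, 0.046]
ft_force: [0.4, 0.7, 1.7]
width: 0.0873
at [0.5769 0.3401 0.2064] shift/0.04 [ 0.254 -0.026  0.481] turn/120 [ 0.    -0.     0.001] j [-0.52  0.9  -0.1   0.66 -0.02  2.05 -1.8 ]
```

View pics/w10.png

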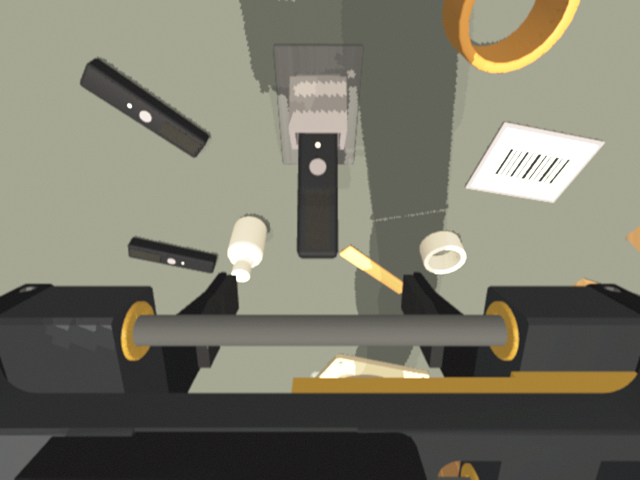

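View pics/d10.png

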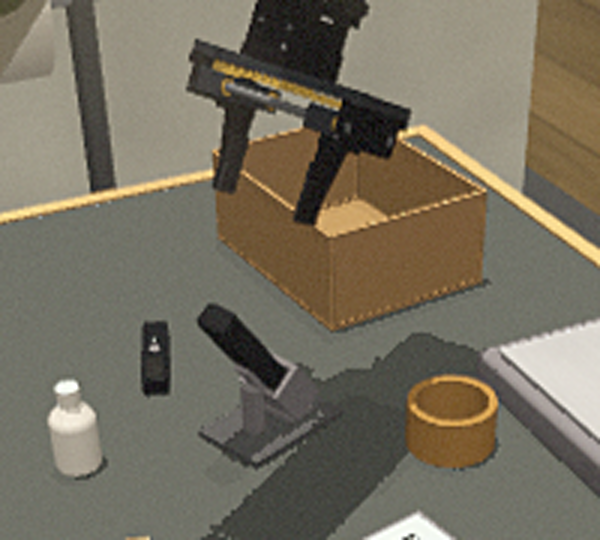

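The scanner lies straight under the camera axis, at (318,130–257), so the sideways alignment is good. Joint 6 is at 2.05 of 2.06, though, so I ease the tilt back to 12°.

```bash
python3 -m inch '[[0,0,0,0,0.066,0],[0,0,0,0,0.067,0],[0,0,0,0,0,0]]'
python3 -c "
from h import *
goal([.5592,.3341,.1913],21.8,12)
goal([.5418,.3272,.1033],21.8,12)"
```

```text
time: 25.18
ee_pos: [0.5749, 0.3397, 0.2101]
eef_rot: [0.977, 0.189, -0.1, 0.019]
ft_force: [-0.3, -0.2, -0.1]
width: 0.087
at [0.5749 0.3397 0.2101] shift/0.04 [-0.311 -0.017  0.544] turn/120 [ 0.    -0.002  0.001] j [-0.51  0.61 -0.12  1.07  0.02  1.67 -1.8 ]
at [0.5749 0.3397 0.2101] shift/0.04 [-0.322 -0.019  2.793] turn/120 [ 0.    -0.002  0.001] j [-0.51  0.61 -0.12  1.07  0.02  1.67 -1.8 ]
```

```bash
python3 -m inch '[[-0.32,-0.02,0,0,0,0],[0,0,0.7,0,0,0],[0,0,0.7,0,0,0],[0,0,0.7,0,0,0],[0,0,0,0,0,0]]'
python3 -m inch '[[0,0,0.6,0,0,0],[0,0,0,0,0,0],[0,0,0,0,0,0]]'
python3 - <<'E'
from h import *
goal([.5418,.3272,.1033],21.8,12)
cs={n:cam(n) for n in("scene","side","wrist")}
cv2.imwrite("pics/w11.png",cs["wrist"]["img"][:,:,::-1])
cv2.imwrite("pics/d11.png",cv2.resize(cs["side"]["img"][120:240,240:400,::-1],None,fx=4,fy=4,interpolation=cv2.INTER_CUBIC))
cv2.imwrite("pics/s11.png",cv2.resize(cs["scene"]["img"][220:360,360:500,::-1],None,fx=4,fy=4,interpolation=cv2.INTER_CUBIC))
E
```

```text
time: 25.8
ee_pos: [0.5484, 0.3295, 0.1258]
eef_rot: [0.976, 0.188, -0.104, 0.02]
ft_force: [-1.0, 0.4, 0.2]
width: 0.0868
time: 26.18
ee_pos: [0.5455, 0.3288, 0.1046]
eef_rot: [0.977, 0.188, -0.102, 0.019]
ft_force: [0.8, -0.2, 1.2]
width: 0.0875
at [0.5455 0.3288 0.1046] shift/0.04 [-0.093  0.004  0.053] turn/120 [-0.    -0.001  0.   ] j [-0.5   0.59 -0.13  1.31  0.02  1.44 -1.81]
```

View pics/w11.png

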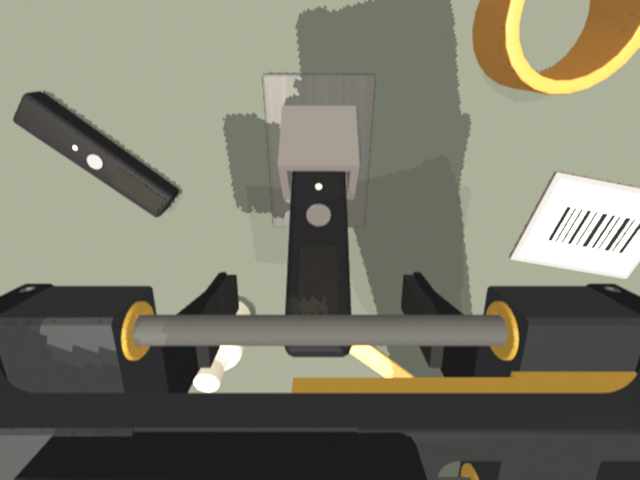

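View pics/d11.png

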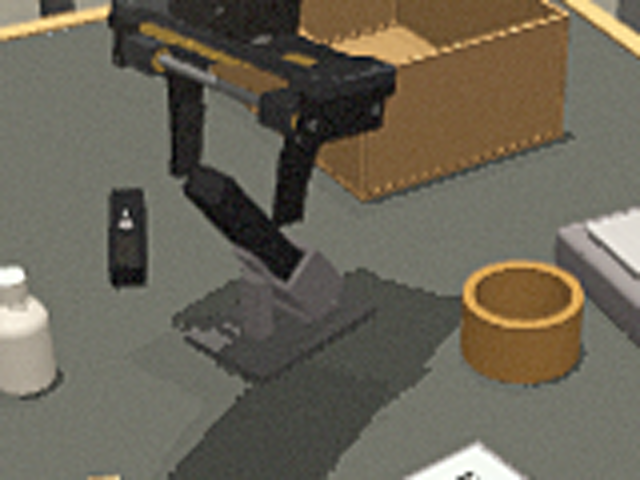

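View pics/s11.png

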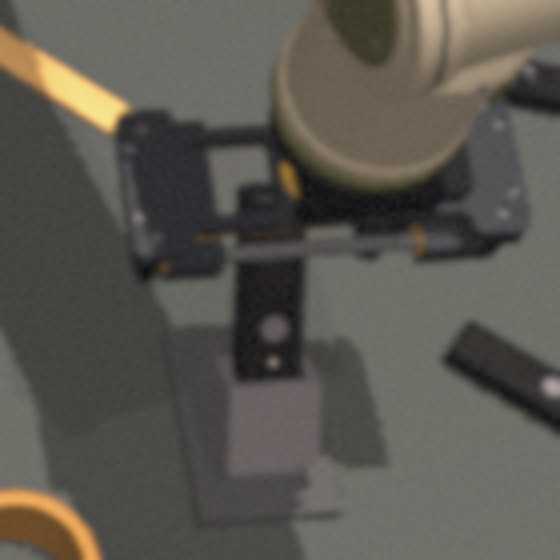

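The scanner lies centred between the open jaws, from u 287 to 350 in the wrist view. Small correction, then close with 45 N.

```bash
python3 -m inch '[[-0.09,0,0.05,0,0,0],[0,0,0,0,0,0],[0,0,0,0,0,0],[0,0,0,0,0,0],[0,0,0,0,0,0]]' -1 45
python3 -m inch '[[0,0,0,0,0,0],[0,0,0,0,0,0],[0,0,0,0,0,0],[0,0,0,0,0,0],[0,0,0,0,0,0]]'
python3 - <<'E'
from h import *
C=R.from_quat(read_state()["eef_rot"]);y=np.radians(21.8);a=np.radians(55)
d=np.array([-np.cos(a)*np.cos(y),-np.cos(a)*np.sin(y),np.sin(a)])
print("draw dir per 40mm in tool axes",C.inv().apply(d).round(3))
E
```

```text
time: 26.95
ee_pos: [0.5409, 0.3269, 0.1014]
eef_rot: [0.977, 0.188, -0.103, 0.02]
ft_force: [0.1, -0.4, 0.7]
width: 0.0449
time: 27.58
ee_pos: [0.5409, 0.3269, 0.1014]
eef_rot: [0.977, 0.188, -0.103, 0.02]
ft_force: [0.3, -0.5, -1.1]
width: 0.0335
draw dir per 40mm in tool axes [-0.731 -0.    -0.682]
```

Gripped at 33.5 mm. Draw it out about 70 mm along its length, gently at first, then look.

```bash
python3 -m inch '[[-0.11,0,-0.1,0,0,0],[-0.18,0,-0.17,0,0,0],[-0.26,0,-0.24,0,0,0],[-0.26,0,-0.24,0,0,0],[-0.26,0,-0.24,0,0,0]]'
python3 -m inch '[[-0.26,0,-0.24,0,0,0],[-0.26,0,-0.24,0,0,0],[0,0,-0.7,0,0,0],[0,0,-0.7,0,0,0],[0,0,0,0,0,0]]'
python3 - <<'E'
from h import *
cs={n:cam(n) for n in("scene","side","wrist")}
cv2.imwrite("pics/w12.png",cs["wrist"]["img"][:,:,::-1])
cv2.imwrite("pics/d12.png",cv2.resize(cs["side"]["img"][80:240,220:420,::-1],None,fx=3.5,fy=3.5,interpolation=cv2.INTER_CUBIC))
goal([.5,.25,.25],21.8,12)
E
```

```text
time: 28.2
ee_pos: [0.509, 0.3142, 0.1502]
eef_rot: [0.977, 0.188, -0.103, 0.02]
ft_force: [0.8, 1.1, -2.0]
width: 0.0338
time: 28.82
ee_pos: [0.506, 0.3132, 0.2292]
eef_rot: [0.977, 0.188, -0.101, 0.019]
ft_force: [0.8, -0.0, -2.0]
width: 0.0336
at [0.5047 0.3123 0.2259] shift/0.04 [-0.799  1.403 -0.444] turn/120 [0.    0.001 0.   ] j [-0.51  0.43 -0.14  1.29  0.    1.62 -1.83]
```

View pics/d12.png

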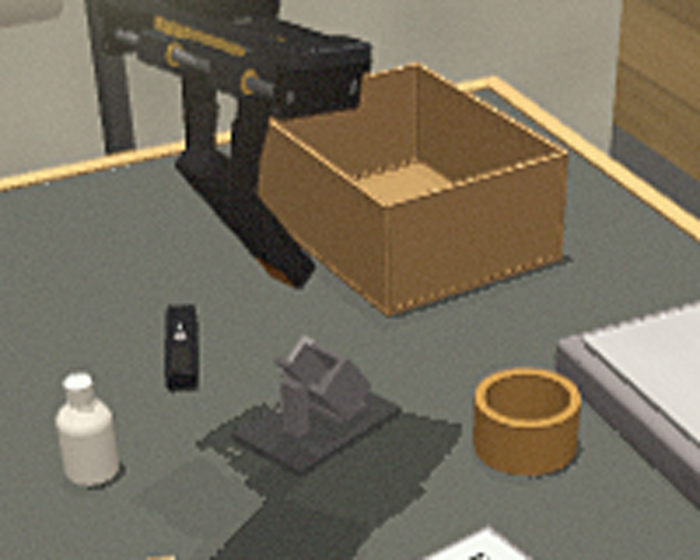

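View pics/w12.png

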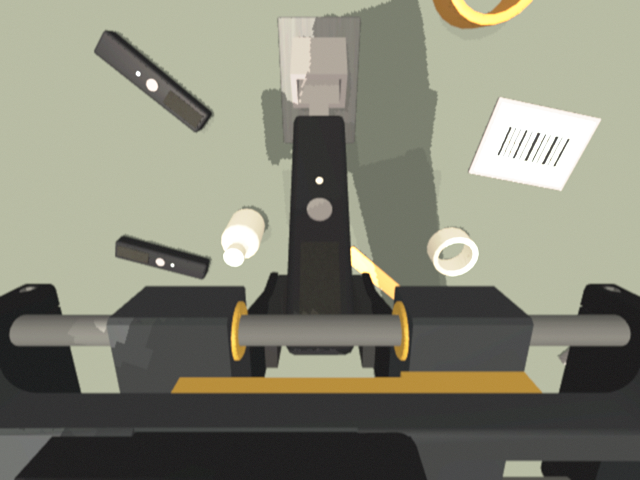

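The scanner is out, with its nose clear of the pocket and the amber window underneath at (280,268). Turn it level: +55° about tool y.

```bash
python3 -m inch '[[0,0,0,0,0.076,0],[0,0,0,0,0.076,0],[0,0,0,0,0.076,0],[0,0,0,0,0.076,0],[0,0,0,0,0.076,0]]'
python3 -m inch '[[0,0,0,0,0.078,0],[0,0,0,0,0,0],[0,0,0,0,0,0],[0,0,0,0,0,0]]'
python3 - <<'E'
from h import *
goal([.5324,.061,.2],21.8,-43)
cs={n:cam(n) for n in("scene","side","wrist")}
cv2.imwrite("pics/d13.png",cv2.resize(cs["side"]["img"][80:260,220:420,::-1],None,fx=3,fy=3,interpolation=cv2.INTER_CUBIC))
E
```

```text
time: 29.6
ee_pos: [0.5044, 0.3122, 0.2262]
eef_rot: [0.939, 0.182, 0.286, -0.055]
ft_force: [0.8, 0.4, -1.5]
width: 0.0332
time: 30.1
ee_pos: [0.5064, 0.3133, 0.2281]
eef_rot: [0.914, 0.176, 0.36, -0.07]
ft_force: [0.4, 0.4, -1.9]
width: 0.0339
at [0.5064 0.3133 0.2281] shift/0.04 [-1.748  6.1   -0.676] turn/120 [-0.  0. -0.] j [-0.48 -0.23 -0.29  2.2   0.45  0.5  -2.3 ]
```

View pics/d13.png

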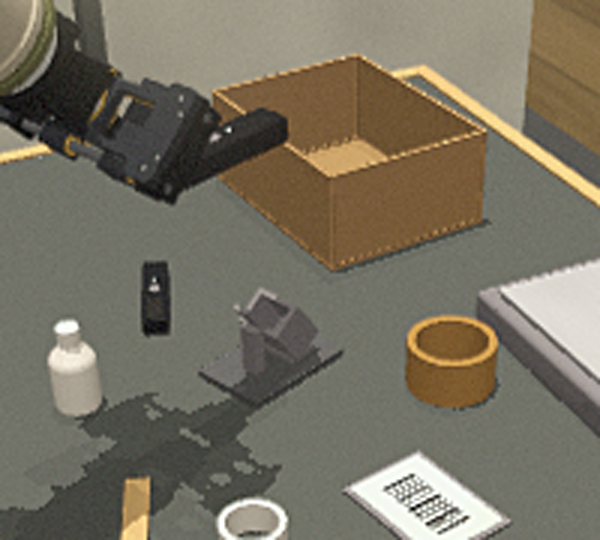

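Level, but joints 2 and 4 are near their ends, so I move in stages and watch them.

```bash
python3 -m inch '[[0,0.8,0,0,0,0],[0,0.8,0,0,0,0],[0,0.8,0,0,0,0],[0,0.8,0,0,0,0],[0,0,0,0,0,0]]'
python3 - <<'E'
from h import *
goal([.5324,.061,.2],21.8,-43)
E
```

```text
time: 30.88
ee_pos: [0.554, 0.1918, 0.2271]
eef_rot: [0.914, 0.175, 0.36, -0.069]
ft_force: [-0.6, 0.3, -1.1]
width: 0.0336
at [0.554  0.1918 0.2271] shift/0.04 [-1.709  2.84  -0.669] turn/120 [ 0.001  0.    -0.001] j [-0.55 -0.29  0.1   2.25  0.17  0.43 -1.77]
```

```bash
python3 -m inch '[[0,0.9,0,0,0,0],[0,0.9,0,0,0,0],[0,0.9,0,0,0,0],[-0.34,0,0.37,0,0,0],[-0.34,0,0.37,0,0,0]]'
python3 -m inch '[[-0.34,0,0.37,0,0,0],[-0.34,0,0.37,0,0,0],[-0.34,0,0.37,0,0,0],[0,0,0,0,0,0],[0,0,0,0,0,0]]'
python3 - <<'E'
from h import *
goal([.5324,.061,.12],21.8,-43)
E
```

```text
time: 31.5
ee_pos: [0.5938, 0.0941, 0.1868]
eef_rot: [0.914, 0.176, 0.36, -0.069]
ft_force: [-0.5, 0.4, -1.9]
width: 0.0334
time: 32.12
ee_pos: [0.5943, 0.0947, 0.1275]
eef_rot: [0.913, 0.177, 0.36, -0.07]
ft_force: [-0.3, 0.0, -1.1]
width: 0.0336
at [0.5943 0.0947 0.1275] shift/0.04 [-1.406  0.205 -1.057] turn/120 [-0.001 -0.     0.001] j [-0.98 -0.17  0.83  2.34 -0.33  0.19 -1.  ]
```

Moving further back would use up joint 4 (2.34 of 2.42), so I swing the heading counter-clockwise about the vertical instead. That keeps the hand farther out and the scanner level.

```bash
python3 -m inch '[[0,0,0,0.05,0,-0.053],[0,0,0,0.05,0,-0.053],[0,0,0,0.05,0,-0.053],[0,0,0,0,0,0]]'
python3 - <<'E'
from h import *
goal([.594,.05,.13],45,-43)
goal([.594,.05,.13],70,-43)
E
```

```text
time: 32.62
ee_pos: [0.5827, 0.086, 0.1174]
eef_rot: [0.89, 0.306, 0.32, -0.115]
ft_force: [0.7, -0.4, -1.4]
width: 0.0336
at [0.5827 0.086  0.1174] shift/0.04 [-0.049  0.879 -0.462] turn/120 [ 0.034  0.027 -0.046] j [-1.24 -0.07  1.3   2.25 -0.83  0.53 -0.18]
at [0.5827 0.086  0.1174] shift/0.04 [-0.049  0.879 -0.462] turn/120 [ 0.172  0.025 -0.202] j [-1.24 -0.07  1.3   2.25 -0.83  0.53 -0.18]
```

Joint 3 has swung to 1.30 of 1.34, so the elbow has wandered off. I go back up and outward to a roomier pose, change heading there, and come in again.

Run:
```python
from h import *
goal([.62,.18,.22],39,-43)
```

```text
at [0.5827 0.086  0.1174] shift/0.04 [ 3.312 -1.298 -0.569] turn/120 [ 0.001  0.027 -0.009] j [-1.24 -0.07  1.3   2.25 -0.83  0.53 -0.18]
```

```bash
python3 -m inch '[[0.66,-0.26,-0.11,0,0,0],[0.66,-0.26,-0.11,0,0,0],[0.66,-0.26,-0.11,0,0,0],[0.66,-0.26,-0.11,0,0,0],[0.66,-0.26,-0.11,0,0,0]]'
python3 - <<'E'
from h import *
goal([.62,.18,.22],39,-43)
E
python3 -m inch '[[0,0,0,0,0,0],[0,0,0,0,0,0]]'
python3 - <<'E'
from h import *
goal([.62,.18,.22],39,-43)
E
```

```text
time: 33.25
ee_pos: [0.6201, 0.18, 0.2216]
eef_rot: [0.889, 0.304, 0.322, -0.116]
ft_force: [0.4, -0.3, -2.3]
width: 0.0337
at [0.6201 0.18   0.2216] shift/0.04 [-0.027 -0.002  0.03 ] turn/120 [ 0.002  0.025 -0.01 ] j [-1.06 -0.12  0.85  2.06 -0.41  0.57 -0.82]
time: 33.5
ee_pos: [0.6189, 0.1792, 0.2191]
eef_rot: [0.889, 0.304, 0.32, -0.116]
ft_force: [0.8, -0.8, -2.0]
width: 0.0337
at [0.6189 0.1792 0.2191] shift/0.04 [0.04  0.001 0.003] turn/120 [ 0.001  0.026 -0.01 ] j [-1.06 -0.12  0.86  2.06 -0.41  0.57 -0.81]
```

To see where the arm can go, I fit a simple kinematic model to the joint and pose readings taken so far.

```bash
cat > kin.py <<'E'
import numpy as np, itertools
from scipy.optimize import least_squares
from scipy.spatial.transform import Rotation as R
LO=np.array([-2.6,-.5,-1.47,.16,-1.27,.06,-2.6]);HI=np.array([2.6,2.12,1.34,2.42,4.41,2.06,2.6])
ax="zyzyzyz"
def fk(j,L,sg,off=0):
    T=R.identity();p=np.zeros(3);sgn=[sg[0],1,sg[1],1,sg[2],1,sg[3]]
    for i in range(7):
        a=np.zeros(3);a[2 if ax[i]=="z" else 1]=sgn[i]*(j[i]+(off if i==6 else 0))
        T=T*R.from_rotvec(a);p=p+T.apply(L[i])
    return p,T
D=[([-.0226,.3328,-.0647,1.4609,.0216,1.3499,-.0885],(.6246,0,.2004),(.7071,.7071,0,0)),
([-.25,.16,-.07,1.67,.01,1.32,-1.51],(.5315,.1236,.2056),(.982,.191,0,0)),
([-.52,.9,-.1,.66,-.02,2.05,-1.8],(.5769,.3401,.2064),(.953,.185,-.238,.046)),
([-.51,.61,-.12,1.07,.02,1.67,-1.8],(.5749,.3397,.2101),(.977,.189,-.1,.019)),
([-.5,.59,-.13,1.31,.02,1.44,-1.81],(.5455,.3288,.1046),(.977,.188,-.102,.019)),
([-.51,.43,-.14,1.29,0,1.62,-1.83],(.5047,.3123,.2259),(.977,.188,-.101,.019)),
([-.48,-.23,-.29,2.2,.45,.5,-2.3],(.5064,.3133,.2281),(.914,.176,.36,-.07)),
([-.55,-.29,.1,2.25,.17,.43,-1.77],(.554,.1918,.2271),(.914,.175,.36,-.069)),
([-.98,-.17,.83,2.34,-.33,.19,-1.],(.5943,.0947,.1275),(.913,.177,.36,-.07)),
([-1.24,-.07,1.3,2.25,-.83,.53,-.18],(.5827,.086,.1174),(.89,.306,.32,-.115)),
([-1.06,-.12,.86,2.06,-.41,.57,-.81],(.6189,.1792,.2191),(.889,.304,.32,-.116))]
def unpack(v):
    L=np.zeros((7,3));L[0]=[v[0],0,v[1]];L[2]=[v[2],0,v[3]];L[4]=[v[4],0,v[5]];L[6]=[0,0,v[6]];L[3]=[v[7],0,0];L[5]=[v[8],0,0]
    return L
def res(v,sg):
    L=unpack(v);r=[]
    for j,p,q in D:
        P,T=fk(j,L,sg,v[9]);r+=list((P-p)/.005)+list((T.inv()*R.from_quat(q)).as_rotvec()/.01)
    return np.array(r)
def fit():
    best=None
    for sg in itertools.product((1,-1),repeat=4):
      for off in(0,np.pi/2,-np.pi/2,np.pi):
        s=least_squares(res,[0,.33,0,.35,0,.35,.3,0,0,off],args=(sg,),loss="soft_l1")
        if best is None or s.cost<best[0]: best=(s.cost,sg,s.x)
    return best
if __name__=="__main__":
    import pickle
    b=fit();print(b[0],b[1],b[2].round(4));pickle.dump(b,open("kin.pkl","wb"))
    r=res(b[2],b[1]).reshape(-1,6);print((np.abs(r[:,:3]).max(1)*5).round(1),"mm",(np.abs(r[:,3:]).max(1)*.57).round(1),"deg")
E
python3 kin.py
```

```text
88.14937667453758 (-1, -1, -1, -1) [-0.0338  0.126  -0.0182  0.4827  0.0486  0.4943  0.3571 -0.1326 -0.0208
  4.7132]
[44.5 44.2 38.8 37.3 48.7 44.6 41.2 34.7  6.2 23.2 11.1] mm [0.1 0.5 0.8 0.4 0.4 0.3 0.2 0.5 0.4 0.2 0.4] deg
```

```bash
cat >> kin.py <<'E'
def linfit(sg,off,lam=3e-3):
    A=[];b=[]
    sgn=[sg[0],1,sg[1],1,sg[2],1,sg[3]]
    for j,p,q in D:
        T=R.identity();row=[]
        for i in range(7):
            a=np.zeros(3);a[2 if ax[i]=="z" else 1]=sgn[i]*(j[i]+(off if i==6 else 0));T=T*R.from_rotvec(a);row.append(T.as_matrix())
        A.append(np.hstack(row));b.append(p)
    A=np.vstack(A);b=np.hstack(b)
    x=np.linalg.solve(A.T@A+lam**2*np.eye(21)*10,A.T@b)
    return x.reshape(7,3),np.abs((A@x-b)).reshape(-1,3).max(1)
E
python3 - <<'E'
from kin import *
import pickle
b=pickle.load(open("kin.pkl","rb"))
for lam in(1e-3,5e-3,2e-2):
    L,e=linfit(b[1],b[2][9],lam);print(lam);print(L.round(3));print((e*1000).round(1))
E
```

```text
0.001
[[-0.001 -0.01   0.249]
 [ 0.005 -0.01   0.222]
 [ 0.005 -0.013  0.222]
 [-0.006 -0.013  0.244]
 [-0.002  0.001  0.244]
 [ 0.007  0.001  0.183]
 [-0.     0.001  0.183]]
[0.5 2.2 2.6 3.8 2.2 6.2 2.1 0.7 2.4 1.3 3.1]
0.005
[[ 0.    -0.01   0.248]
 [ 0.004 -0.01   0.222]
 [ 0.006 -0.013  0.222]
 [-0.007 -0.013  0.243]
 [-0.001  0.001  0.243]
 [ 0.006  0.001  0.182]
 [-0.     0.001  0.182]]
[0.4 2.3 2.7 3.8 2.3 6.1 2.  0.6 2.5 1.2 3.1]
0.02
[[ 0.017 -0.01   0.233]
 [-0.011 -0.01   0.215]
 [ 0.018 -0.012  0.215]
 [-0.024 -0.012  0.235]
 [ 0.007 -0.     0.235]
 [ 0.003 -0.     0.174]
 [-0.     0.001  0.174]]
[0.2 2.6 4.  4.  4.7 6.1 1.1 0.8 3.2 0.6 3.9]
```

The model fits to about 3 mm, so I use it to search for comfortable end poses over heading and small nose pitch.

```bash
cat >> kin.py <<'E'
import pickle,os
if os.path.exists("kin.pkl"):
    _b=pickle.load(open("kin.pkl","rb"));SG=_b[1];OFF=_b[2][9];LL,_=linfit(SG,OFF,5e-3)
def pose(win,yaw,pitch):
    "pitch: nose-down deg of the scanner; grasped with tool 43 deg forward of its normal"
    y=np.radians(yaw);h=np.array([np.cos(y),np.sin(y),0]);u=np.array([0,0,1.])
    d=np.radians(pitch);xs=np.cos(d)*h-np.sin(d)*u;zs=np.cos(d)*u+np.sin(d)*h
    b=np.radians(43);z=np.sin(b)*xs-np.cos(b)*zs;x=np.cos(b)*xs+np.sin(b)*zs
    G=np.array(win)-.103*xs+.012*zs;p=G+.019*z
    return p,R.from_matrix(np.c_[x,np.cross(z,x),z])
def ik(p,T,q0,marg=0.05,w=0.0,ref=None):
    ref=q0 if ref is None else ref
    def f(q):
        P,t=fk(q,LL,SG,OFF);return np.r_[(P-p)/.01,(t.inv()*T).as_rotvec()/.05,w*(q-ref)]
    lo,hi=LO+marg,HI-marg
    s=least_squares(f,np.clip(q0,lo+1e-3,hi-1e-3),bounds=(lo,hi));P,t=fk(s.x,LL,SG,OFF)
    return s.x,np.linalg.norm(P-p),(t.inv()*T).magnitude()
E
python3 - <<'E'
from kin import *
rng=np.random.default_rng(0)
q0=np.array([-1.06,-.12,.86,2.06,-.41,.57,-.81])
for z in(.12,):
  for pit in(0,8):
    for yaw in range(-90,151,15):
        p,T=pose((.616,.0935,z),yaw,pit);best=None
        for k in range(14):
            q=q0 if k==0 else rng.uniform(LO,HI)
            x,e,r=ik(p,T,q)
            if e<.003 and r<.02:
                m=np.minimum(x-LO,HI-x).min()
                if best is None or m>best[0]: best=(m,x)
        print(z,pit,yaw,p.round(3),None if best is None else (best[0].round(2),best[1].round(2)))
E
```

```text
0.12 0 -90 [0.616 0.184 0.118] (np.float64(0.21), array([-0.32,  0.82, -0.6 ,  1.21,  0.9 ,  1.85,  2.22]))
0.12 0 -75 [0.593 0.18  0.118] (np.float64(0.29), array([-0.29,  0.67, -0.64,  1.47,  0.95,  1.69,  2.31]))
0.12 0 -60 [0.571 0.171 0.118] (np.float64(0.23), array([-0.11,  0.58, -0.87,  1.71,  1.09,  1.58,  2.37]))
0.12 0 -45 [0.552 0.157 0.118] (np.float64(0.15), array([ 0.25,  0.65, -1.32,  1.93,  1.32,  1.59,  2.44]))
0.12 0 -30 [0.538 0.139 0.118] None
0.12 0 -15 [0.529 0.117 0.118] None
0.12 0 0 [0.526 0.094 0.118] None
0.12 0 15 [0.529 0.07  0.118] None
0.12 0 30 [0.538 0.048 0.118] (np.float64(0.06), array([ 0.83, -0.11, -0.69,  2.36, -1.2 ,  0.53,  0.04]))
0.12 0 45 [0.552 0.03  0.118] (np.float64(0.23), array([ 1.16,  0.12, -0.92,  2.19, -0.93,  0.69,  0.16]))
0.12 0 60 [0.571 0.016 0.118] (np.float64(0.44), array([ 1.14,  0.36, -0.91,  1.98, -0.62,  0.84,  0.16]))
0.12 0 75 [0.593 0.007 0.118] (np.float64(0.64), array([ 0.74,  0.44, -0.49,  1.77, -0.63,  1.09,  0.35]))
0.12 0 90 [0.616 0.003 0.118] (np.float64(0.6), array([ 0.91,  0.73, -0.87,  1.5 , -0.22,  1.25,  0
[... 1419 characters left out ...]
rray([ 0.93,  0.25, -0.75,  1.94, -0.54,  0.89, -0.  ]))
0.12 8 75 [0.593 0.007 0.131] (np.float64(0.68), array([ 0.82,  0.41, -0.67,  1.74, -0.41,  1.07,  0.13]))
0.12 8 90 [0.616 0.004 0.131] (np.float64(0.8), array([ 0.68,  0.55, -0.59,  1.52, -0.32,  1.26,  0.27]))
0.12 8 105 [0.639 0.007 0.131] (np.float64(0.61), array([ 0.62,  0.72, -0.65,  1.29, -0.17,  1.45,  0.35]))
0.12 8 120 [0.661 0.016 0.131] (np.float64(0.4), array([ 0.28,  0.79, -0.23,  1.07, -0.33,  1.66,  0.64]))
0.12 8 135 [0.679 0.03  0.131] (np.float64(0.22), array([ 0.3 ,  0.97, -0.52,  0.81, -0.04,  1.84,  0.68]))
0.12 8 150 [0.693 0.049 0.131] (np.float64(0.05), array([ 0.06,  1.06, -0.16,  0.58, -0.2 ,  2.01,  0.95]))
```

Heading 75–90° with the scanner exactly level leaves about 0.6 rad of joint margin. Next I simulate getting there in small steps from the present joints.

```bash
cat > sim.py <<'E'
from kin import *
from bench import read_state
def run(way,n=12):
    s=read_state();q=s["joint_positions"].copy();p0=s["ee_pos"];T0=R.from_quat(s["eef_rot"])
    from scipy.spatial.transform import Slerp
    for (p,T) in way:
        sl=Slerp([0,1],R.concatenate([T0,T]))
        for k in range(1,n+1):
            q,e,r=ik(p0+(p-p0)*k/n,sl(k/n),q,marg=.02,w=.1)
        print(np.round(p,3),q.round(2),round(e*1000,1),round(r,3));p0,T0=p,T
E
python3 - <<'E'
from sim import *
def at(tcp,yaw):
    return np.array(tcp),pose((0,0,0),yaw,0)[1]
f=pose((.616,.0935,.12),75,0)
print("A");run([at((.62,.18,.22),55),at((.62,.10,.22),75),f])
print("B");run([at((.66,.10,.22),39),at((.66,.05,.22),75),f])
print("C");run([at((.66,.0,.25),39),at((.62,-.02,.22),60),at((.62,0.,.2),85),pose((.616,.0935,.12),85,0)])
E
```

```text
A
[0.62 0.18 0.22] [-1.03  0.07  1.05  1.99 -0.93  0.87 -0.07] 0.0 0.0
[0.62 0.1  0.22] [-0.6   0.4   0.97  1.75 -1.09  1.42  0.41] 0.0 0.0
[0.593 0.007 0.118] [-0.38  0.56  0.91  1.83 -1.17  1.45  0.71] 0.0 0.0
B
[0.66 0.1  0.22] [-1.01  0.04  1.08  2.01 -0.85  0.71 -0.27] 0.0 0.0
[0.66 0.05 0.22] [-0.41  0.51  0.88  1.6  -1.13  1.51  0.44] 0.0 0.0
[0.593 0.007 0.118] [-0.35  0.54  0.87  1.83 -1.15  1.43  0.7 ] 0.0 0.0
C
[0.66 0.   0.25] [-0.88  0.11  1.21  1.92 -0.93  0.94 -0.11] 0.0 0.0
[ 0.62 -0.02  0.22] [-0.5   0.36  1.05  1.82 -1.1   1.36  0.37] 0.0 0.0
[0.62 0.   0.2 ] [-0.3   0.59  0.88  1.56 -1.08  1.67  0.66] 0.0 0.0
[0.608 0.004 0.118] [-0.29  0.65  0.84  1.66 -1.13  1.57  0.78] 0.0 0.0
```

Feasible on the present branch as well (joint 5 at −1.15 of −1.27). Path A, first part: turn to heading 55° on the spot.

```bash
cat >> h.py <<'E'
def toward(p,yaw):
    goal(p,yaw,-43)
E
python3 -m inch '[[0,0,0,0.045,0.013,-0.05],[0,0,0,0.047,0.013,-0.057],[0,0,0,0,0,0]]'
python3 -c "
from h import *
toward([.62,.18,.22],55);toward([.62,.10,.22],75)"
```

```text
time: 33.88
ee_pos: [0.6158, 0.1763, 0.2105]
eef_rot: [0.852, 0.391, 0.312, -0.157]
ft_force: [0.4, -1.5, -1.7]
width: 0.0332
at [0.6158 0.1763 0.2105] shift/0.04 [ 0.259  0.015 -0.089] turn/120 [ 0.021  0.018 -0.039] j [-1.16  0.01  1.12  2.02 -0.8   0.78 -0.26]
at [0.6158 0.1763 0.2105] shift/0.04 [-0.877  1.305 -1.111] turn/120 [ 0.132  0.015 -0.163] j [-1.16  0.01  1.12  2.02 -0.8   0.78 -0.26]
```

```bash
python3 -m inch '[[-0.2,0.35,-0.27,0.03,0.004,-0.04],[-0.2,0.35,-0.27,0.03,0.004,-0.04],[-0.2,0.3,-0.27,0.03,0.004,-0.04],[0,0,0,0,0,0]]'
python3 -c "
from h import *
toward([.62,.10,.22],75)"
```

```text
time: 34.38
ee_pos: [0.6269, 0.1196, 0.2172]
eef_rot: [0.776, 0.518, 0.299, -0.201]
ft_force: [-0.5, 0.6, -1.0]
width: 0.0333
at [0.6269 0.1196 0.2172] shift/0.04 [-0.338  0.028 -0.4  ] turn/120 [ 0.042  0.006 -0.046] j [-0.78  0.36  1.09  1.83 -1.12  1.3   0.3 ]
```

```bash
python3 -m inch '[[-0.17,0.01,-0.2,0.021,0.003,-0.023],[-0.17,0.01,-0.2,0.021,0.003,-0.023],[0,0,0,0,0,0]]'
python3 -c "
from h import *
toward([.593,.007,.18],75)"
```

```text
time: 34.75
ee_pos: [0.6199, 0.1036, 0.2214]
eef_rot: [0.736, 0.568, 0.292, -0.224]
ft_force: [0.7, -0.1, -1.2]
width: 0.0338
at [0.6199 0.1036 0.2214] shift/0.04 [-2.535 -0.038 -0.96 ] turn/120 [-0.001 -0.001  0.002] j [-0.65  0.43  1.04  1.75 -1.13  1.45  0.43]
```

Working well: heading 75°, error nearly zero. Move in and part-way down.

```bash
python3 -m inch '[[-0.5,-0.01,-0.19,0,0,0],[-0.5,-0.01,-0.19,0,0,0],[-0.5,-0.01,-0.19,0,0,0],[-0.5,-0.01,-0.19,0,0,0],[-0.5,0,-0.19,0,0,0]]'
python3 -m inch '[[0,0,0,0,0,0],[0,0,0,0,0,0],[0,0,0,0,0,0]]'
python3 - <<'E'
from h import *
toward([.593,.007,.118],75)
import pickle
cs={n:cam(n) for n in("scene","side","wrist")};pickle.dump(cs,open("c14.pkl","wb"))
for n in("scene","side"): cv2.imwrite(f"pics/{n}14.png",cs[n]["img"][:,:,::-1])
E
```

```text
time: 35.38
ee_pos: [0.5936, 0.0096, 0.1806]
eef_rot: [0.735, 0.569, 0.292, -0.224]
ft_force: [0.2, -0.1, -1.0]
width: 0.0334
time: 35.75
ee_pos: [0.5944, 0.0101, 0.1816]
eef_rot: [0.734, 0.57, 0.293, -0.224]
ft_force: [0.2, 0.3, -2.3]
width: 0.0336
at [0.5944 0.0101 0.1816] shift/0.04 [-1.152 -0.022  1.099] turn/120 [-0.002 -0.003  0.005] j [-0.45  0.51  1.02  1.77 -1.14  1.55  0.63]
```

View pics/scene14.png

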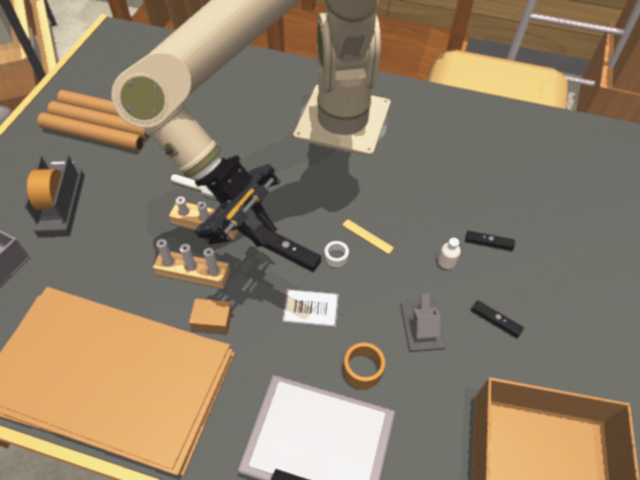

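View pics/side14.png

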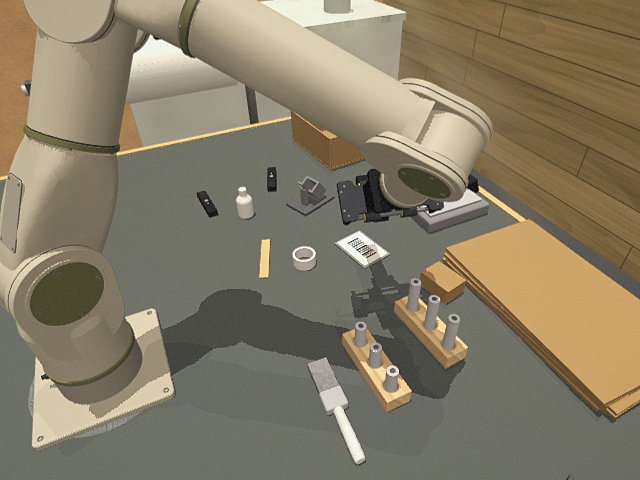

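Everything is in place and the scanner is level over the card region, with its nose at (315,262) in the scene view. The hand stays clear above the rows. Lower the last 62 mm.

```bash
python3 -m inch '[[-0.29,0,0.27,0,0,0],[-0.29,0,0.27,0,0,0],[-0.29,0,0.27,0,0,0],[-0.28,0,0.27,0,0,0],[0,0,0,0,0,0]]'
python3 -m inch '[[0,0,0,0,0,0],[0,0,0,0,0,0],[0,0,0,0,0,0]]'
python3 - <<'E'
from h import *
toward([.593,.007,.118],75)
import pickle
cs={n:cam(n) for n in("scene","side","wrist")};pickle.dump(cs,open("c15.pkl","wb"))
for n,(u,v,w,hh) in dict(scene=(220,200,160,120),side=(320,170,150,112)).items(): cv2.imwrite(f"pics/{n}15.png",cv2.resize(cs[n]["img"][v:v+hh,u:u+w,::-1],None,fx=5,fy=5,interpolation=cv2.INTER_CUBIC))
cv2.imwrite("pics/w15.png",cs["wrist"]["img"][:,:,::-1])
E
```

```text
time: 36.52
ee_pos: [0.5929, 0.0049, 0.1167]
eef_rot: [0.734, 0.57, 0.293, -0.225]
ft_force: [0.1, 0.5, -0.9]
width: 0.0338
time: 36.9
ee_pos: [0.5938, 0.0049, 0.1188]
eef_rot: [0.734, 0.57, 0.294, -0.224]
ft_force: [0.6, 0.0, -0.9]
width: 0.0337
at [0.5938 0.0049 0.1188] shift/0.04 [ 0.019 -0.033  0.045] turn/120 [-0.001 -0.003  0.005] j [-0.39  0.59  0.95  1.81 -1.2   1.5   0.74]
```

View pics/scene15.png

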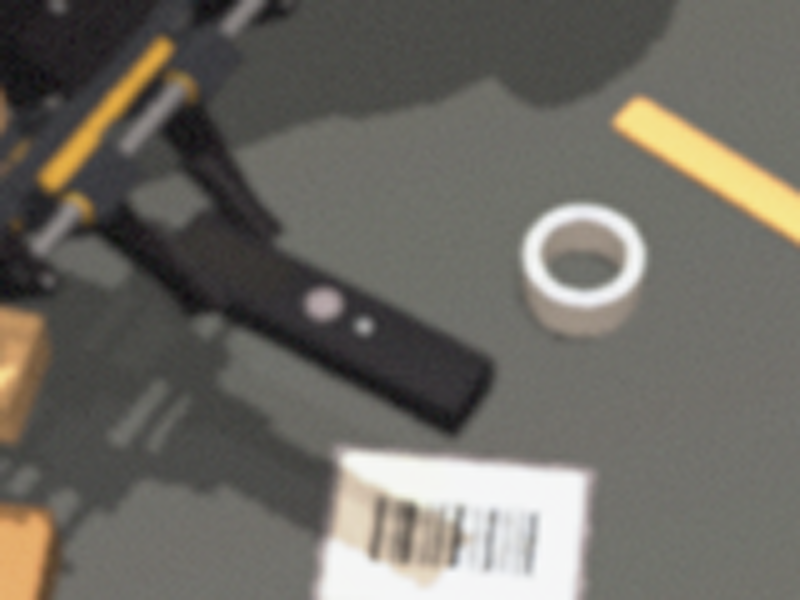

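View pics/side15.png

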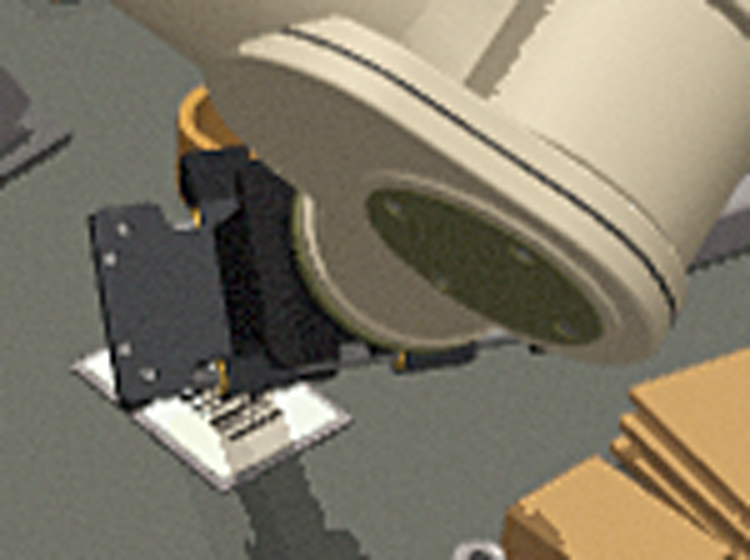

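View pics/w15.png

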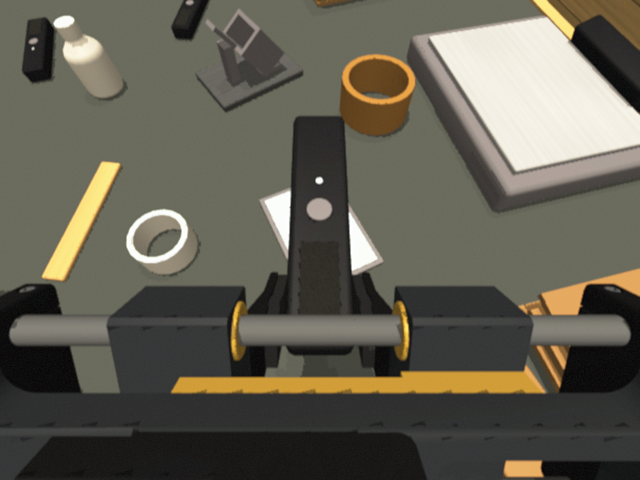

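The scanner's top, its button and its nose edge at (473,385) are visible in the scene crop. I check level and window position by depth plane and ray.

Run:
```python
from h import *
import pickle
cs=pickle.load(open("c15.pkl","rb"));S=cs["scene"]
f=lambda x,y:((x+.5)/5-.5+220,(y+.5)/5-.5+200)
def plane(c,poly,nm):
    m=np.zeros((480,640),np.uint8);cv2.fillPoly(m,[np.array(poly,np.int32)],1)
    q=cloud(c)[m>0];q=q[np.isfinite(q).all(1)]
    n=np.linalg.svd(q-q.mean(0))[2][2];n*=np.sign(n[2])
    print(nm,len(q),q.mean(0).round(4),n.round(3),"tilt",np.degrees(np.arccos(n[2])).round(1))
plane(S,[f(240,245),f(215,280),f(440,400),f(470,365)],"scene")
plane(cs["wrist"],[(300,130),(338,130),(342,290),(296,290)],"wrist")
nose=onplane(S,[f(472,390)],.143)[0];tail=onplane(S,[f(323,302)],.143)[0]
d=(nose-tail);print("nose",nose.round(4),"button",tail.round(4),"heading",np.degrees(np.arctan2(d[1],d[0])).round(1))
h=np.array([np.cos(np.radians(75)),np.sin(np.radians(75)),0])
print("window est",(nose-.017*h).round(4),"vs card .616 .0935")
n2=onplane(cs["wrist"],[(319,118)],.143)[0];print("wrist nose",n2.round(4),(n2-.017*h).round(4))
```

```text
scene 502 [0.6052 0.0424 0.1463] [-0.02   0.005  1.   ] tilt 1.2
wrist 6895 [0.6021 0.0348 0.1436] [-0.004  0.001  1.   ] tilt 0.2
nose [0.6196 0.1046 0.143 ] button [0.5968 0.0323 0.143 ] heading 72.5
window est [0.6152 0.0882 0.143 ] vs card .616 .0935
wrist nose [0.6197 0.1032 0.143 ] [0.6153 0.0867 0.143 ]
```

Tilt is about 1°, the window is at (0.615,0.088) against the card's (0.616,0.0935), and it is about 120 mm up. One still moment, a last look at the rows, then hand in.

```bash
python3 -m inch '[[0,0,0,0,0,0],[0,0,0,0,0,0],[0,0,0,0,0,0],[0,0,0,0,0,0]]'
python3 - <<'E'
from h import *
s=read_state();print(np.abs(s["joint_vel"]).max().round(4),s["width"])
D=cam("side");P=cloud(D)
for n,(x,y) in dict(short=(.466,-.171),long=(.605,-.143)).items():
    r=np.hypot(P[...,0]-x,P[...,1]-y)<.02;q=P[r];print(n,np.nanpercentile(q[q[:,2]<.13][:,2],[95,98]).round(4))
cv2.imwrite("pics/d16.png",cv2.resize(D["img"][260:420,330:480,::-1],None,fx=3.5,fy=3.5,interpolation=cv2.INTER_CUBIC))
E
```

```text
time: 37.55
ee_pos: [0.5936, 0.0049, 0.1183]
eef_rot: [0.734, 0.57, 0.293, -0.224]
ft_force: [0.8, -0.5, -1.3]
width: 0.0336
0.0018 0.03357269601846573
short [0.0733 0.074 ]
long [0.1024 0.1032]
```

View pics/d16.png

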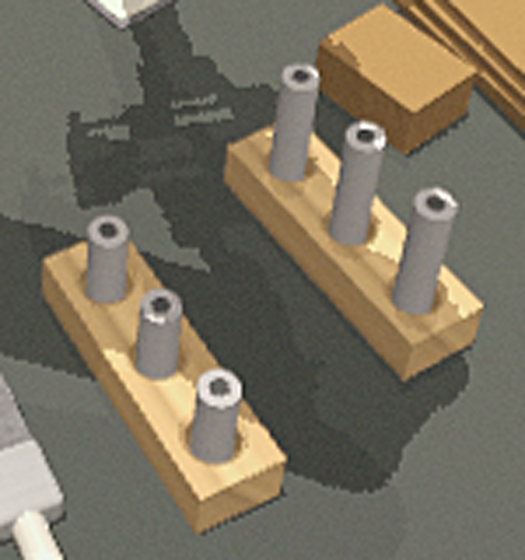

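The rows are complete. The tops at (107,232) and (300,76) are level with their neighbours, at the expected 73 and 103 mm.

```bash
python3 -c "
from bench import close_job
print(close_job())"
```

```text
the job is handed in; nothing more can be done
None
```

I handed the job in at about 37.6 s. Both loose spacers stand in their rows and are released, and the arm holds the scanner level and still over the order card.

**Last checks**
- **Spacers:** the tops measure about 73 mm (short) and 103 mm (long), the expected fully-down heights. They sit level with their neighbours, and both rows look undisturbed.
- **Scanner:** it is within about 1° of level, window down and roughly 120 mm above the bench. The window is at about (0.615, 0.088) against the card's centre at (0.616, 0.0935), so about 6 mm off. It is gripped with 45 N and the joints are still.

**What went wrong or disagreed**
- My first lift of the long spacer came before the fingers had closed. It stayed standing and I grasped it again.
- My first two approaches to the card ran close to joint limits. I swung the scanner round to a heading of about 75° at a higher pose and came in again; joint 5 ended about 0.07 rad inside its range.
- The scene and side cameras differed by up to 8 mm in y for the hole mouths, so I used the wrist camera for those targets.

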